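Ready the shooter for weighing with the marble tongs

TASK

I want to weigh the big clear shooter without fingerprints. First take the pewter cup off the turntable and stand it upright in the middle of the spring balance's pan and let it go; then take the sprung tongs from their stand by the cork grip plates, pick the shooter out of the brass tray with the tongs' jaws (never touch it with the gripper itself), and hold it steady over the mouth of the cup, a few centimetres clear of it, while I note the empty cup's reading. Finish while still holding it there in the tongs, with nothing but the tongs touching it; leave the small marbles in their dimples and the egg cup where it stands.

Things in the scene. Friction and masses are not known exactly. Their poses are not given: they have to be found in the camera images.
- cup_center (a point): Squat round pewter-grey metal cup, loose, 130 to 200 g, 55 mm outer diameter, 45 mm tall, open on top (inner diameter 48 mm), straight 3.5 mm wall. It starts standing off-centre on the turntable's oak disc. The point is the cup's centre, half-way up (22.5 mm above its foot); z is up along the cup.
- cup_rim (a point): Centre of the cup's mouth, at rim height, 45 mm above its foot; z up.
- turntable: Small steel turntable fixed to the table, with a freely turning round oak disc, 150 mm diameter, whose top is 44 mm above the table. Origin at the centre of its foot.
- pan_top (a point): Centre of the upper face of the balance's flat round steel pan (110 mm diameter, thin dark ring of 68 mm diameter on it), 64 mm above the table when empty. The grey box below is 120 x 120 x 44 mm, with a dial on the robot side. The pan sinks straight down on a spring of 300 N/m (about 5 mm under the cup), at most 13 mm.
- tongs_grip (a point): Sprung steel tongs, loose, 120 g, lying level on their stand. Point half-way between the two upright cork-faced grip plates, at mid height, 93 mm above the table. x points from the hinge block (65 mm behind the point) to the jaws, y across (closing direction), z up. Each plate is 42 mm long (x), 24 mm tall; their outer faces are 50 mm apart when open. Squeezing the plates closes the jaws.
- tongs_jaw (a point): Point half-way between the two jaws of the tongs: 60 mm ahead of (x) and 55 mm below the grip point. The jaws are upright round wire loops (24 mm outer diameter, 5 mm wire, facing each other across y) hanging from the arms; open, their middles are 64 mm apart (59 mm free between them); the shooter seats itself in both loops when they close on it. x, y, z as for the grip point.
- tongs_left (a joint): How far each arm of the tongs is squeezed, rad: 0 open, about 0.11 closed on the shooter; both arms move together. Springs push back with 7 N at the plates when open, 11 N when closed on the shooter. For each mm that the plates are squeezed the jaw gap shrinks 1.9 mm; the jaws meet the shooter with the plates about 36 mm apart.
- stand: Fixed walnut stand of the tongs; origin on the table right below the grip point, x along the tongs. A rear block carries the hinge block (to 50 mm behind the origin); an upright front board, 8 mm thick, 32 to 40 mm ahead, 96 mm wide, 90 mm tall, carries the arms. Free space on both sides of the plates; the tongs lift straight up off it.
- shooter_center (a point): Clear glass shooter, a ball of 36 mm diameter, 61 g, with a white twist inside, the only big ball. Its centre. It starts in one of the four dimples (14 mm wide, about 72 mm apart in a square) of the brass tray, a 150 x 150 x 20 mm plate; its centre is then 36.6 mm above the table.
- marble0_center (a point): Centre of a swirled cobalt glass marble, 22 mm diameter, in another dimple of the tray; leave it there.
- marble1_center (a point): Centre of a swirled cobalt glass marble, 22 mm diameter, in another dimple of the tray; leave it there.
- marble2_center (a point): Centre of a swirled cobalt glass marble, 22 mm diameter, in another dimple of the tray; leave it there.
- egg_cup: White ceramic egg cup, 48 mm diameter, 58 mm tall, standing empty on the table; leave it. Origin at the centre of its foot.
Mind the look-alikes: they are no part of the job. What is shaped like the part that bears tongs_grip but red or turquoise is not meant.

How it is judged:
By the outcome, as a careful person would: the job done as asked, in the order asked, and still so for the second after the job is handed in, while the arm keeps its last pose, push and grip.
It also fails if it takes over 51 s, if anything falls off the work surface, if the arm or the gripper's body presses on something with over 40 N, if the wrist force passes 120 N, or if a joint passes its speed limit or range.

ROBOT

A 6-joint arm with a two-finger parallel gripper is mounted at the origin on the work surface. World frame = base frame: x ahead of the robot, y to its left, z up, the work surface at z = 0. Lengths are in m, angles in rad, forces in N, time in s.
With the tool pointing down it reaches from about 0.15 to 0.775 m from the base axis. Payload 6.1 kg.
Tool frame: the origin (TCP) lies at the very end of the fingers, on their centre line; the grasp point (between the pads) lies 19 mm behind it (manip.hold_point_z is the distance from the TCP to the grasp point, in m); x points along the fingers, z is the direction in which the jaws open and shut, and the axes are right-handed (so a half turn about x gives the same grasp; the last joint's range is limited). The gripper opens to 85 mm and grips with 20 to 120 N. Pads are 22 mm wide; open, the fingers measure 114 mm over their backs; the gripper's body (76 mm by 85 mm) begins 54 mm behind the grasp point. The pads swing forward as they close: fully open they stand 13 mm farther back than shut.
Start: joints at [-1.289, 0.126, -0.04, 1.405, 0, 1.571], TCP at [0.146, -0.504, 0.198] pointing down, gripper open.
Joint ranges: [-2.72, 2.72], [-0.95, 1.95], [-1.27, 1.35], [-1.78, 2.02], [-1.46, 1.47], [-3.14, 3.14]. Speed limits (rad/s): [2.39, 2.39, 3.01, 3.14, 3.14, 3.14].

INTERFACE

Orientations are given as a rotation vector (axis times angle).
In Python, from station import manip gives the robot as it stands.
- The arm moves only by the shell command python3 -m handwheel 'ROWS' [FORCE]. ROWS is JSON, one flat list of numbers, 7 for each row, row after row: the turn, a rotation vector about the world's x, y, z in degrees, then the shift along the world's x, y, z in m, then the finger opening in m, from 0 to 0.0854. In form: [ax, ay, az, tx, ty, tz, grip, ax, ay, az, tx, ty, tz, grip, ...]. A call has 1 to 5 rows; each row is the pose to reach, as a shift and turn from the pose commanded when the call began; what a row does not reach only later rows make up. A row lasts 1/8 s, in which the tool goes at most 62.5 mm and 10.7 degrees, less where a joint would pass 70% of its speed; a pose out of reach is approached as far as the arm can. A call with a gripper value outside its range is refused whole. The fingers move at their own pace and stop on an object; FORCE is the grip in N (left out, the last holds). Time passes only in rows, so rows that repeat a pose let the fingers close. It gives the time, the measured TCP pose, the force and the opening at its end, in the units of the state.
- manip.state(): the state, without advancing time (a new reading comes with each control period).
- manip.read_camera(name): name is "side" or "top"; returns a dict with "pixels" (384x512x3 uint8, red, green, blue), "range_z" (384x512 float32, m along the optical axis (not along the pixel's ray), 0 where there is no reading), "vertical_fov" (degrees; the focal length in pixels is half the picture's height over the tangent of half this angle, whatever the lens; pixels are square), "cx", "cy" (the principal point, pixels), "rvec" (rotation vector, rad) and "tvec" (3), from world to camera coordinates, as OpenCV has them. Camera axes: x right, y down, z forward; pixel columns grow to the right and rows downward; lengths in m; the calibration is good to about 2 mm. A picture is of the moment at which its call begins.
- manip.job_done(): hands the job in, once; it reports no verdict.
The state is a dict: "clock": time; "joints": joint angles; "joint_velocities": joint speeds; "tau": joint torques, N m; "position": TCP position; "tool_rot": TCP orientation; "ft_force": force on the tool from outside, world axes, zero at the start; "moment": the same for the moment, N m; "finger_gap": opening from 0.0 (shut) to 1.0 (fully open).
Only numpy, scipy, OpenCV 4.12 (cv2) and the standard library are available. Lean on these libraries where they do the work, as an engineer would, in place of code of your own. Each camera call takes 0.05 s, during which the arm holds its last target.

## Working session

There is one attempt and no reset: what is moved stays moved. The work goes in short steps, Python scripts to look and compute and a shell command to move; the robot and the scene stay as the last step left them, time stands still between calls to the robot, and variables do not carry over. Pictures are saved under pics/ and viewed, and the job is handed in when it is done.

```bash
ls; mkdir -p pics; cat > h.py <<'E'
import numpy as np, cv2
from station import manip
def cam(n,save=None):
    c=manip.read_camera(n); p=np.array(c["pixels"]); c["pixels"]=p; c["range_z"]=np.array(c["range_z"])
    np.savez(f"/tmp/{n}.npz",**c)
    if save: cv2.imwrite("pics/"+save,p[:,:,::-1])
    return c
def load(n): return dict(np.load(f"/tmp/{n}.npz"))
def f(c): return 384/2/np.tan(np.radians(float(c["vertical_fov"]))/2)
def RT(c): return cv2.Rodrigues(np.array(c["rvec"],float))[0],np.array(c["tvec"],float)
def cloud(c):
    v,u=np.mgrid[0:384,0:512]; z=c["range_z"]; F=f(c)
    P=np.stack([(u-c["cx"])/F*z,(v-c["cy"])/F*z,z],-1); R,t=RT(c)
    W=(P-t)@R; W[z<=0]=np.nan; return W
def ray(c,u,v,zw):
    R,t=RT(c); o=-R.T@t; d=R.T@np.array([(u-c["cx"])/f(c),(v-c["cy"])/f(c),1]); return o+d*(zw-o[2])/d[2]
def proj(c,X):
    R,t=RT(c); p=R@np.array(X)+t; return p[:2]/p[2]*f(c)+np.array([c["cx"],c["cy"]])
def crop(c,u0,u1,v0,v1,s,name):
    cv2.imwrite("pics/"+name,cv2.resize(c["pixels"][v0:v1,u0:u1,::-1],None,fx=s,fy=s,interpolation=cv2.INTER_CUBIC))
E
python3 - <<'E'
from h import *
for n in("side","top"):
    c=cam(n,n+"0.png"); R,t=RT(c); print(n,-R.T@t,R[2],c["vertical_fov"],c["cx"],c["cy"])
print(manip.state(),manip.hold_point_z)
E
```

```text
pics
side [0.28920079 0.73581805 0.79026313] [ 0.19832359 -0.74227656 -0.64007285] 53.28768581703066 254.97387914072644 185.99273091839711
top [ 0.32729037 -0.05876246  1.14438762] [ 0.16141001 -0.02394964 -0.98659679] 51.824312668001696 256.4756582599269 187.10059546177985
{'clock': 0.1, 'joints': array([-1.28902657e+00,  1.26341764e-01, -4.05245878e-02,  1.40540828e+00,
        1.73122069e-08,  1.57079244e+00]), 'joint_velocities': array([-0.0006647 , -0.00142593,  0.00271547,  0.00028903, -0.00022341,
        0.00230297]), 'tau': array([ 4.78715428e-04, -4.36904776e+01,  3.53605056e+01,  1.37074606e-02,
        6.75529623e-05, -6.17845956e-06]), 'position': array([ 0.14586042, -0.50388542,  0.19708675]), 'tool_rot': array([ 1.00007654,  1.33063271, -0.99859919]), 'ft_force': array([-0.28444222,  0.33358141,  0.65773722]), 'moment': array([ 0.04887146, -0.02320897,  0.01707939]), 'finger_gap': 1.0017401874591152} 0.0187
```

View pics/top0.png

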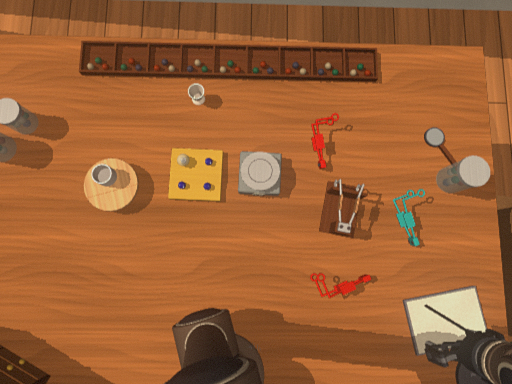

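View pics/side0.png

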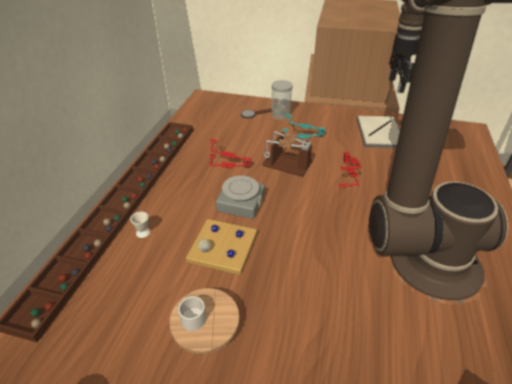

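Top view: the pewter cup is at (103,174) on the oak disc, the tray at (196,175) with the shooter at (183,160), the balance pan at (260,170) and the egg cup at (196,93).
There are four tongs: steel on the walnut stand (345,205), red (320,140), red (343,286) and turquoise (407,217). The steel pair fits, since it is the only one on the stand and neither red nor turquoise. I'll confirm that with an enlarged crop.

```bash
python3 - <<'E'
from h import *
c=load("top"); crop(c,310,440,165,260,6,"tongs_crop.png"); crop(c,75,290,135,220,3.7,"mid_crop.png")
W=cloud(c)
for (u,v) in [(103,174),(120,200),(183,160),(210,162),(260,170),(345,205),(344,228),(340,183),(362,188),(196,93),(240,140)]: print(u,v,W[v,u].round(3))
c=load("side"); crop(c,255,345,105,180,8,"tongs_side.png")
E
```

```text
103 174 [0.536 0.344 0.049]
120 200 [0.464 0.294 0.043]
183 160 [0.579 0.123 0.054]
210 162 [0.579 0.048 0.036]
260 170 [ 0.553 -0.094  0.063]
345 205 [ 0.465 -0.344  0.011]
344 228 [ 0.392 -0.317  0.1  ]
340 183 [ 0.514 -0.311  0.095]
362 188 [ 0.501 -0.369  0.099]
196 93 [0.794 0.099 0.016]
240 140 [ 0.657 -0.035 -0.003]
```

View pics/tongs_crop.png

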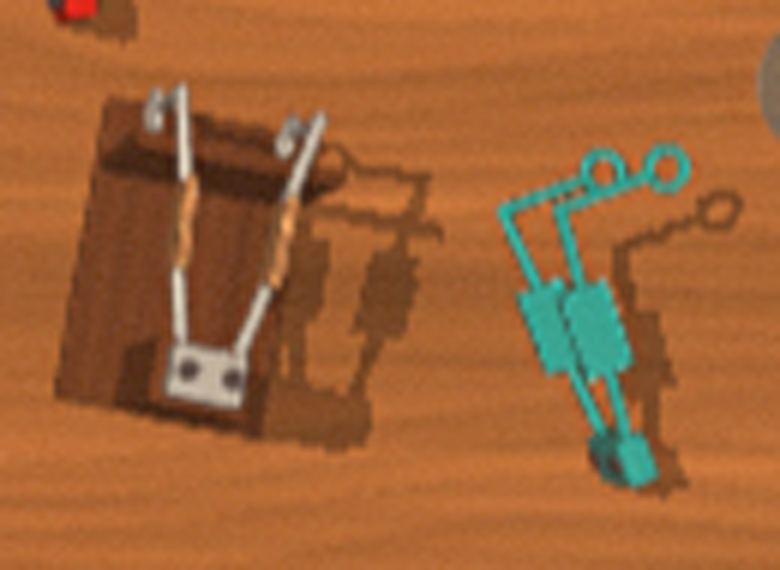

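View pics/mid_crop.png

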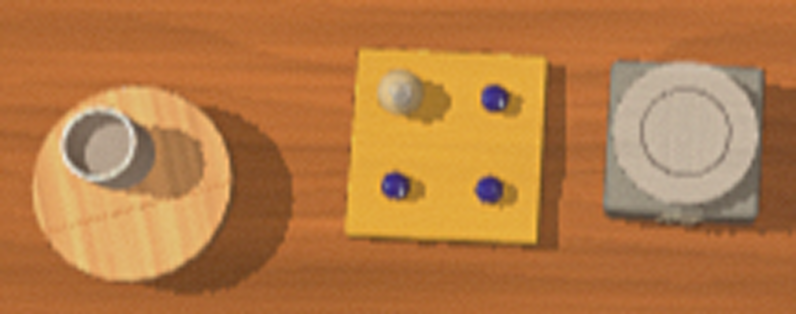

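View pics/tongs_side.png

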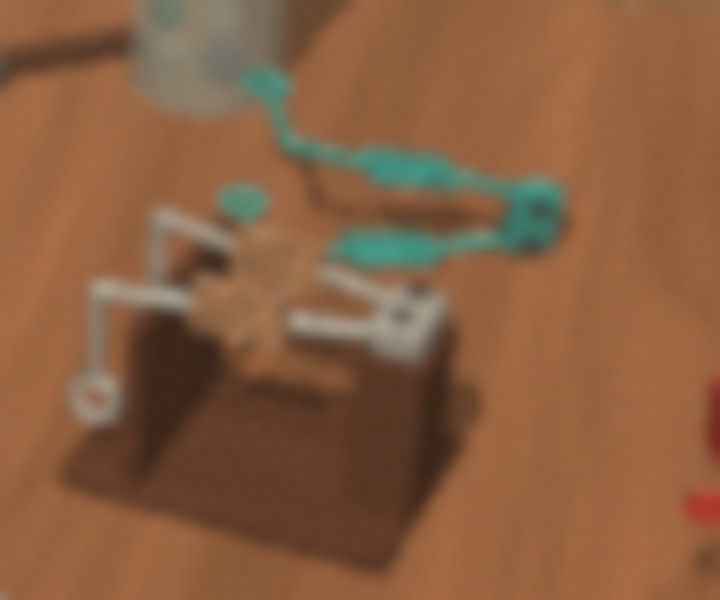

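The crops confirm the steel tongs with cork plates, lying on the walnut stand. Next I'll measure precisely.

```bash
python3 - <<'E'
from h import *
from scipy.optimize import least_squares
s=manip.state(); R=cv2.Rodrigues(s["tool_rot"])[0]; print("tool x,y,z cols\n",R.round(3))
t=load("top"); sd=load("side"); Wt=cloud(t); Ws=cloud(sd)
def circ(P):
    r=least_squares(lambda q:np.hypot(P[:,0]-q[0],P[:,1]-q[1])-q[2],[*P[:,:2].mean(0),.03],loss="soft_l1",f_scale=.002).x; return r.round(4)
for n,W in(("top",Wt),("side",Ws)):
    def near(x,y,r,z0,z1):
        m=(np.hypot(W[...,0]-x,W[...,1]-y)<r)&(W[...,2]>z0)&(W[...,2]<z1); return W[m]
    P=near(.53,.34,.06,.075,.11); print(n,"rim",len(P),circ(P),P[:,2].max(), "bbox",(P.min(0)+P.max(0))/2)
    P=near(.579,.123,.03,.03,.07); 
    q=least_squares(lambda q:np.linalg.norm(P-q,axis=1)-.018,[.579,.123,.036],loss="soft_l1",f_scale=.002).x; print("ball",len(P),q.round(4),P[:,2].max())
    P=near(.553,-.094,.08,.055,.075); print("pan",len(P),P.mean(0).round(4),((P.min(0)+P.max(0))/2).round(4),np.median(P[:,2]))
    P=near(.5,.2,.4,.015,.028); P=P[(P[:,0]>.45)&(P[:,1]>0)&(P[:,1]<.2)]; print("tray",cv2.minAreaRect(P[:,:2].astype(np.float32)*1000))
    P=near(.46,-.335,.12,.088,.12); print("tongs",len(P),P.mean(0))
    np.save(f"/tmp/t_{n}.npy",P)
    P=near(.46,-.335,.14,.002,.02);print("standbase",cv2.minAreaRect(P[:,:2].astype(np.float32)*1000))
print("px rim",ray(t,102.0,174.5,.089),"pan",ray(t,260.4,170.4,.064),"ball",ray(t,183.4,160.1,.0366))
print("hinge",ray(t,344.2,227.8,.103),"plates",ray(t,340.8,202.2,.105),ray(t,357.5,205.5,.105),"tips",ray(t,340.3,180,.1),ray(t,363.3,184.7,.1))
print("marbles",[ray(t,u/3.7+75,v/3.7+135,.031).round(3) for u,v in((495,98),(396,186),(489,190))])
E
```

```text
tool x,y,z cols
 [[-0.     0.961  0.278]
 [ 0.001  0.278 -0.961]
 [-1.     0.    -0.001]]
top rim 146 [0.5289 0.3338 0.0255] 0.09359053373958755 bbox [0.52951475 0.33455203 0.08430572]
ball 127 [0.5838 0.1262 0.0362] 0.05683122965962194
pan 1187 [ 0.5501 -0.0938  0.064 ] [ 0.5504 -0.0942  0.0656] 0.06400108650855794
tray ((683.144287109375, 108.93739318847656), (193.6856689453125, 422.5962219238281), 88.3523941040039)
tongs 447 [ 0.44751363 -0.32823044  0.09744818]
standbase ((459.0813903808594, -335.4924621582031), (276.71820068359375, 274.3378601074219), 60.10907745361328)
side rim 305 [0.5352 0.3365 0.0255] 0.09297712477740522 bbox [0.53552908 0.33541886 0.08404975]
ball 148 [0.5913 0.1259 0.0368] 0.056938759002074554
pan 719 [ 0.5566 -0.0902  0.0647] [ 0.5578 -0.0925  0.0639] 0.06477723524155664
tray ((687.6285400390625, 106.62814331054688), (424.1053466796875, 178.14413452148438), 1.1336238384246826)
tongs 313 [ 0.45577697 -0.32493288  0.09674532]
standbase ((456.8594665527344, -330.21044921875), (270.0417175292969, 259.1294860839844), 11.472283363342285)
px rim [0.5270493  0.33210646 0.089     ] pan [ 0.55145952 -0.09532102  0.064     ] ball [0.58307861 0.12433958 0.0366    ]
hinge [ 0.39277125 -0.31731322  0.103     ] plates [ 0.46050997 -0.30925122  0.105     ] [ 0.45239108 -0.35381099  0.105     ] tips [ 0.52155649 -0.31038911  0.1       ] [ 0.50977394 -0.37260363  0.1       ]
marbles [array([0.582, 0.052, 0.031]), array([0.511, 0.126, 0.031]), array([0.509, 0.055, 0.031])]
```

```bash
python3 -m handwheel '[0,0,0,0.01,0.02,0.005,0.085, 0,0,0,0.03,0.065,0.01,0.085, 0,0,0,0.055,0.12,0.01,0.085, 0,0,0,0.08,0.175,0.01,0.085, 0,0,0,0.105,0.23,0.01,0.085]'; python3 - <<'E'
from h import *
s=manip.state(); print(s["joints"].round(3), manip.read_camera("top").keys())
E
```

```text
clock: 0.72
position: [0.2512, -0.2716, 0.208]
tool_rot: [1.0, 1.329, -0.999]
ft_force: [0.8, -0.5, 0.3]
finger_gap: 0.993
[-8.250e-01 -1.670e-01 -3.030e-01  1.434e+00  1.000e-03  2.035e+00] dict_keys(['pixels', 'range_z', 'vertical_fov', 'cx', 'cy', 'rvec', 'tvec'])
```

```bash
python3 -m handwheel '[0,0,10,0.018,0.04,0,0.085, 0,0,20,0.037,0.08,0,0.085, 0,0,30,0.056,0.12,0,0.085, 0,0,40,0.075,0.16,0,0.085, 0,0,50,0.094,0.202,0,0.085]'; python3 -m handwheel '[0,0,10,0.018,0.04,0,0.085, 0,0,20,0.037,0.08,0,0.085, 0,0,30,0.056,0.12,0,0.085, 0,0,40,0.075,0.16,0,0.085, 0,0,50,0.094,0.202,0,0.085]'; python3 -m handwheel '[0,0,10,0.02,0.045,-0.01,0.085, 0,0,20,0.042,0.09,-0.02,0.085, 0,0,30,0.063,0.135,-0.03,0.085, 0,0,40,0.08,0.175,-0.04,0.085, 0,0,50,0.093,0.203,-0.048,0.085]'; python3 -m handwheel '[0,0,0,0,0,0,0.085]'; python3 - <<'E'
from h import *
s=manip.state(); print(s["joints"].round(3),cv2.Rodrigues(s["tool_rot"])[0].round(3)); 
t=cam("top","top1.png"); sd=cam("side","side1.png")
for c in(t,sd): print(proj(c,s["position"]))
crop(t,50,250,90,240,4,"t1c.png"); crop(sd,130,330,180,330,4,"s1c.png")
E
```

```text
clock: 1.4
position: [0.3447, -0.0703, 0.2081]
tool_rot: [0.322, 1.546, -0.322]
ft_force: [0.8, -0.3, 0.6]
finger_gap: 0.996
clock: 2.02
position: [0.4384, 0.1316, 0.2081]
tool_rot: [-0.363, 1.54, 0.363]
ft_force: [0.6, -0.2, -0.5]
finger_gap: 0.995
clock: 2.65
position: [0.5312, 0.3348, 0.1592]
tool_rot: [-1.035, 1.312, 1.035]
ft_force: [-0.3, -0.3, 0.3]
finger_gap: 0.999
clock: 2.78
position: [0.5309, 0.3344, 0.1583]
tool_rot: [-1.031, 1.316, 1.032]
ft_force: [0.0, -1.2, 0.3]
finger_gap: 0.995
[0.562 0.327 0.127 1.374 0.    0.801] [[-0.002 -0.971  0.237]
 [-0.001  0.237  0.971]
 [-1.     0.002 -0.002]]
[ 91.31085194 167.6937969 ]
[189.06685251 286.90066044]
```

View pics/t1c.png

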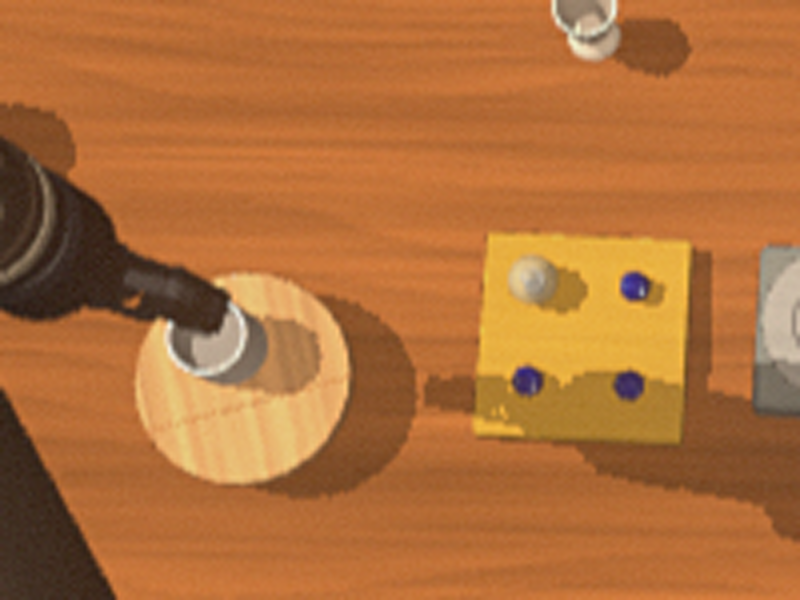

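View pics/s1c.png

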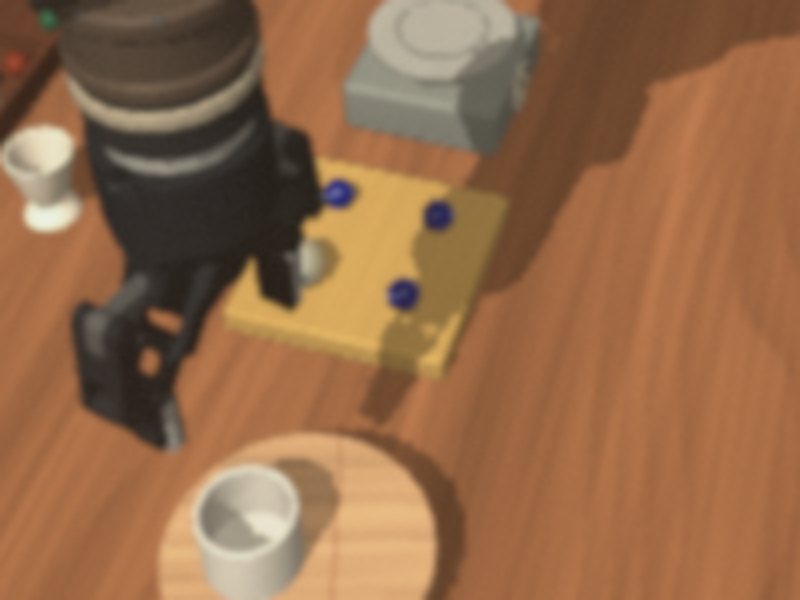

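The side crop shows the open fingers above and behind the cup, with tips at about (203,256) and (173,292) in full-image pixels. The cup is clear at about (192,315). The cameras disagree by about 6 mm in x, so I'll use the finger's depth data to judge which one is biased.

```bash
python3 - <<'E'
from h import *
s=manip.state(); R=cv2.Rodrigues(s["tool_rot"])[0]; p=s["position"]
for n in("top","side"):
    c=load(n); W=cloud(c); L=(W-p)@R
    for lo,hi in((-.03,-.008),(-.045,-.03),(-.07,-.045)):
        m=(L[...,0]>lo)&(L[...,0]<hi)&(abs(L[...,1])<.06)&(abs(L[...,2])<.08)
        for sg in(1,-1):
            Q=L[m&(L[...,2]*sg>0)]
            if len(Q)>5: print(n,lo,sg,len(Q),"y",np.percentile(Q[:,1],[2,50,98]).round(4),"z",np.percentile(Q[:,2],[2,50,98]).round(4),"x max",Q[:,0].max().round(4))
E
```

```text
side -0.07 1 75 y [-0.0065  0.0058  0.0102] z [0.0445 0.051  0.0579] x max -0.047
side -0.07 -1 87 y [-0.0119  0.0014  0.0097] z [-0.0528 -0.0415 -0.0398] x max -0.0483
```

```bash
python3 - <<'E'
from h import *
s=manip.state(); R=cv2.Rodrigues(s["tool_rot"])[0]; p=s["position"]
c=load("side"); W=cloud(c); L=(W-p)@R
for l in([-.013,0,.0425],[-.013,0,-.0425],[-.013,.011,.0425],[-.013,-.011,.0425],[-.013,.011,-.0425],[-.013,-.011,-.0425],[-.013,.011,.057],[-.013,-.011,-.057]):
    print(l,((proj(c,p+R@np.array(l))-[130,180])*4).round(0))
for u,v in((203,254),(200,250),(198,245),(172,290),(168,285),(160,275)): print(u,v,c["range_z"][v,u],L[v,u].round(3))
E
```

```text
[-0.013, 0, 0.0425] [180. 473.]
[-0.013, 0, -0.0425] [285. 345.]
[-0.013, 0.011, 0.0425] [199. 483.]
[-0.013, -0.011, 0.0425] [161. 464.]
[-0.013, 0.011, -0.0425] [303. 353.]
[-0.013, -0.011, -0.0425] [267. 337.]
[-0.013, 0.011, 0.057] [179. 507.]
[-0.013, -0.011, -0.057] [283. 317.]
203 254 0.741164 [-0.055  0.009 -0.043]
200 250 0.7318317 [-0.068  0.005 -0.04 ]
198 245 0.72755444 [-0.079  0.001 -0.041]
172 290 0.68078345 [-0.053  0.006  0.05 ]
168 285 0.6644997 [-0.073  0.005  0.055]
160 275 0.62050986 [-0.123  0.011  0.071]
```

```bash
python3 -m handwheel '[0,0,0,0.001,0,-0.025,0.085, 0,0,0,0.002,0,-0.05,0.085, 0,0,0,0.002,0,-0.05,0.085]'; python3 - <<'E'
from h import *
s=manip.state(); R=cv2.Rodrigues(s["tool_rot"])[0]; p=s["position"];print(p)
c=cam("side"); crop(c,130,280,220,340,5,"s2c.png")
W=cloud(c); L=(W-p)@R
m=(abs(L[...,1])<.03)&(abs(L[...,2])<.09)&(L[...,0]<.0)&(L[...,0]>-.15)
for sg in(1,-1):
    Q=L[m&(L[...,2]*sg>0.03)]; 
    print(sg,np.sort(Q[:,0])[-8:].round(3))
    for lo in np.arange(-.1,-.0,.01):
        q=Q[(Q[:,0]>lo)&(Q[:,0]<lo+.01)]
        if len(q)>3: print(lo.round(2),len(q),q[:,1].min().round(4),q[:,1].max().round(4),q[:,2].min().round(4),q[:,2].max().round(4))
E
```

```text
clock: 3.25
position: [0.5324, 0.3311, 0.1089]
tool_rot: [-1.028, 1.318, 1.028]
ft_force: [0.1, 0.0, 0.4]
finger_gap: 0.994
[0.53244756 0.3310638  0.1089331 ]
1 [-0.055 -0.054 -0.052 -0.051 -0.051 -0.051 -0.05  -0.05 ]
-0.1 75 -0.0117 0.0123 0.0366 0.0754
-0.09 12 0.0047 0.0104 0.043 0.0568
-0.08 33 0.0 0.0099 0.0437 0.0568
-0.07 30 -0.0058 0.0098 0.0436 0.0576
-0.06 24 -0.007 0.0097 0.0432 0.0571
-1 [-0.05  -0.05  -0.05  -0.05  -0.05  -0.049 -0.049 -0.048]
-0.1 47 -0.005 0.0119 -0.0708 -0.0418
-0.09 22 -0.0033 0.0113 -0.0597 -0.0412
-0.08 33 -0.0125 0.0097 -0.0482 -0.0408
-0.07 37 -0.0137 0.0097 -0.0558 -0.0411
-0.06 35 -0.0124 0.0095 -0.0536 -0.0411
-0.05 5 -0.0079 0.0083 -0.0437 -0.0415
```

View pics/s2c.png

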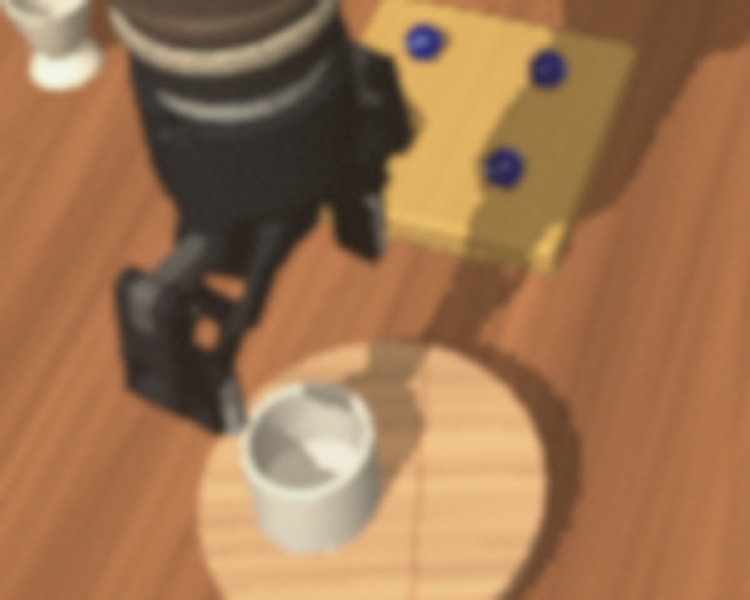

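```bash
python3 -m handwheel '[0,0,0,0.001,0.004,-0.02,0.085, 0,0,0,0.001,0.004,-0.035,0.085, 0,0,0,0.001,0.004,-0.035,0.085]'; python3 - <<'E'
from h import *
s=manip.state(); R=cv2.Rodrigues(s["tool_rot"])[0]; p=s["position"];print(p)
c=cam("side"); crop(c,130,280,220,340,5,"s3c.png")
W=cloud(c); L=(W-p)@R
m=(abs(L[...,1])<.06)&(abs(L[...,2])<.09)&(L[...,0]<.0)&(L[...,0]>-.2)
Q=L[m]
for lo in np.arange(-.18,-.0,.01):
        q=Q[(Q[:,0]>lo)&(Q[:,0]<lo+.01)]
        if len(q)>3: print(lo.round(2),len(q),q[:,1].min().round(4),q[:,1].max().round(4),q[:,2].min().round(4),q[:,2].max().round(4))
E
```

```text
clock: 3.68
position: [0.5344, 0.3361, 0.0744]
tool_rot: [-1.029, 1.316, 1.029]
ft_force: [-0.1, 0.5, -0.1]
finger_gap: 0.995
[0.5343847  0.33614022 0.07436783]
-0.18 148 -0.0221 0.0361 -0.0206 0.039
-0.17 98 -0.0198 0.0357 -0.0182 0.0387
-0.16 118 -0.0145 0.0104 -0.0647 0.0687
-0.15 246 -0.0152 0.0185 -0.0678 0.0701
-0.14 157 -0.0125 0.0181 -0.0684 0.0713
-0.13 146 -0.0143 0.0178 -0.0686 0.0733
-0.12 186 -0.0129 0.0157 -0.0714 0.0736
-0.11 175 -0.0141 0.0156 -0.0728 0.075
-0.1 103 -0.012 0.0127 -0.0713 0.0747
-0.09 29 0.001 0.0107 -0.0487 0.0572
-0.08 55 -0.0125 0.0096 -0.0547 0.0575
-0.07 63 -0.0126 0.0099 -0.0547 0.0575
-0.06 49 -0.0112 0.0099 -0.0547 0.0565
-0.05 5 -0.0073 0.0048 -0.0423 0.0494
-0.02 174 -0.029 0.025 -0.0268 0.027
-0.01 125 -0.0266 0.0262 -0.0254 0.027
```

View pics/s3c.png

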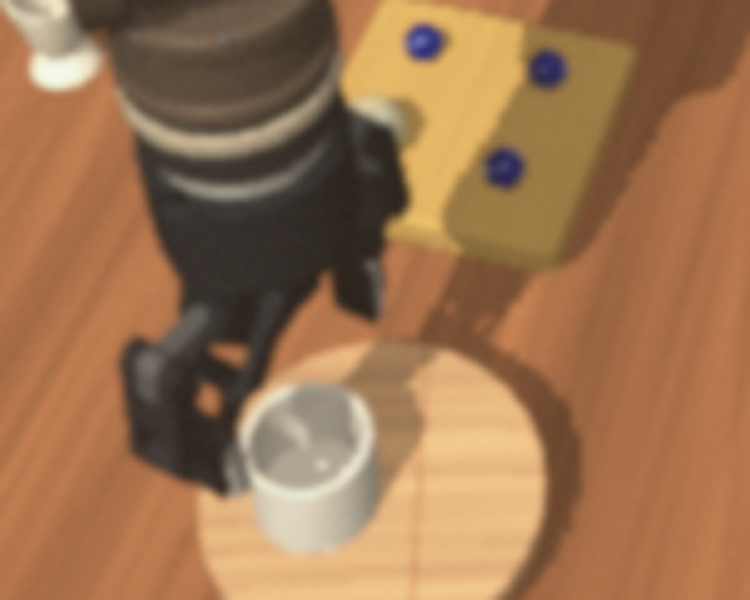

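```bash
python3 -m handwheel '[0,0,0,0,0,-0.01,0.085, 0,0,0,0,0,-0.02,0.085, 0,0,0,0,0,-0.02,0.085]'; python3 - <<'E'
from h import *
s=manip.state(); R=cv2.Rodrigues(s["tool_rot"])[0]; p=s["position"];print(p)
c=cam("side"); crop(c,130,280,220,340,5,"s4c.png")
W=cloud(c); L=(W-p)@R
for sg in (1,-1):
  m=(abs(L[...,1])<.03)&(L[...,2]*sg<.09)&(L[...,2]*sg>.035)&(L[...,0]<.0)&(L[...,0]>-.1);print(np.sort(W[m][:,2])[:5])
E
```

```text
clock: 4.1
position: [0.5343, 0.3363, 0.0536]
tool_rot: [-1.029, 1.316, 1.03]
ft_force: [-0.2, -0.3, 0.4]
finger_gap: 0.993
[0.53430262 0.33625088 0.05355615]
[0.10361416 0.10452273 0.10533656 0.10635689 0.10709501]
[0.10233561 0.10249656 0.1027488  0.10338298 0.10362723]
```

View pics/s4c.png

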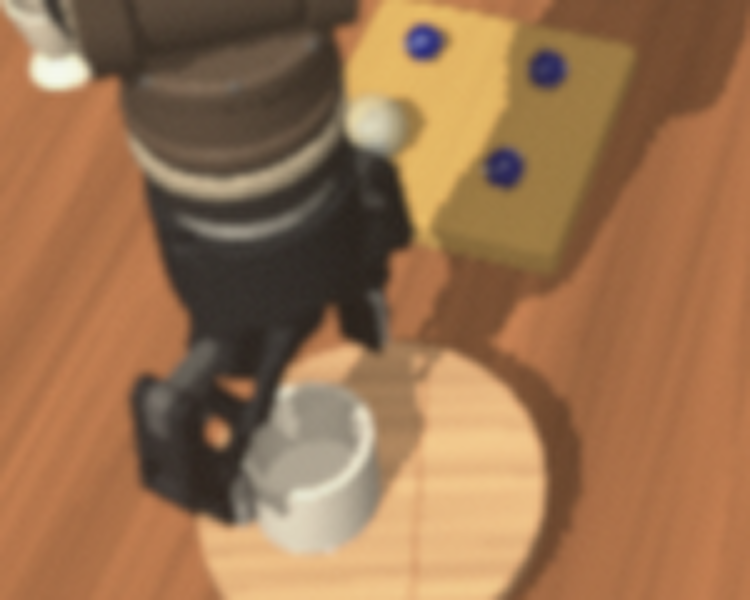

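```bash
python3 -m handwheel '[0,0,0,0,0,-0.006,0.085, 0,0,0,0,0,-0.01,0.085, 0,0,0,0,0,-0.01,0.065,0,0,0,0,0,-0.01,0.065]'; python3 - <<'E'
from h import *
s=manip.state(); R=cv2.Rodrigues(s["tool_rot"])[0]; p=s["position"];print(p,s["finger_gap"],s["ft_force"])
c=cam("side"); crop(c,130,280,220,340,5,"s5c.png")
W=cloud(c); L=(W-p)@R
for sg in (1,-1):
  m=(abs(L[...,1])<.03)&(L[...,2]*sg<.09)&(L[...,2]*sg>.0325)&(L[...,0]<.0)&(L[...,0]>-.1);print(np.sort(W[m][:,2])[:5], np.sort(L[m][:,2])[[0,3,-3,-1]])
E
```

```text
clock: 4.65
position: [0.535, 0.3368, 0.0449]
tool_rot: [-1.029, 1.314, 1.029]
ft_force: [-0.0, -0.5, -0.5]
finger_gap: 0.758
[0.53501465 0.3367819  0.04487297] 0.7578601153534188 [-0.00496547 -0.45908571 -0.52956666]
[0.04492491 0.04493476 0.04494033 0.04496031 0.04497348] [0.03262379 0.03319737 0.06564698 0.06593575]
[0.04486936 0.04488768 0.04493395 0.0449355  0.04493591] [-0.08943923 -0.0873645  -0.03251691 -0.03251323]
```

View pics/s5c.png

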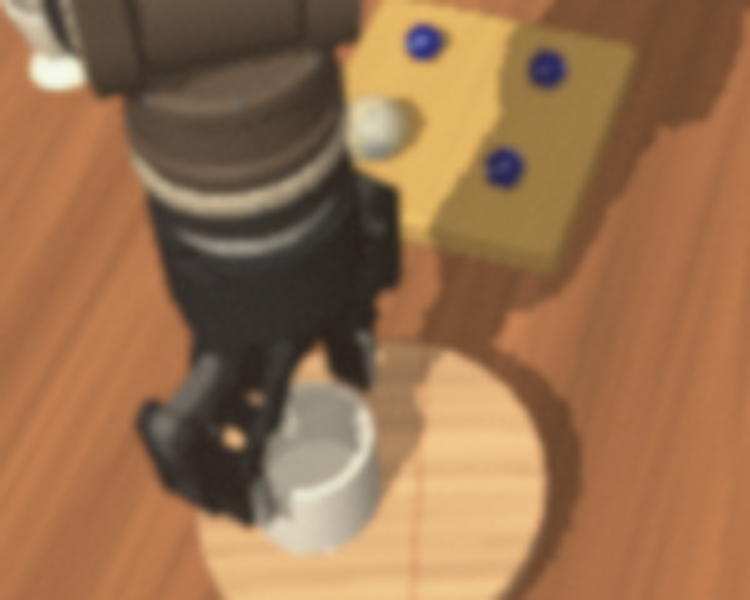

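```bash
python3 - <<'E'
from h import *
s=manip.state(); R=cv2.Rodrigues(s["tool_rot"])[0]; p=s["position"]
c=load("side")
for sg in(1,-1):
  for z in(.05,.06,.07,.08,.09,.1,.11):
    q=p+R@np.array([0,.010,sg*.034]); q[2]=z; print(sg,z,((proj(c,q)-[130,220])*5).round(0), end=" ")
  print()
W=cloud(c)
for u,v in((200,290),(195,310),(178,322),(175,318),(170,310),(203,290),(202,295)): print(u,v,W[v,u].round(3))
E
```

```text
1 0.05 [284. 564.] 1 0.06 [281. 552.] 1 0.07 [278. 539.] 1 0.08 [275. 525.] 1 0.09 [272. 512.] 1 0.1 [269. 499.] 1 0.11 [266. 485.] 
-1 0.05 [377. 437.] -1 0.06 [375. 424.] -1 0.07 [373. 411.] -1 0.08 [371. 397.] -1 0.09 [369. 384.] -1 0.1 [367. 370.] -1 0.11 [365. 356.] 
200 290 [0.524 0.306 0.111]
195 310 [0.537 0.319 0.051]
178 322 [0.541 0.382 0.105]
175 318 [0.538 0.392 0.136]
170 310 [0.54  0.398 0.172]
203 290 [0.518 0.304 0.11 ]
202 295 [0.52  0.307 0.096]
```

```bash
python3 -m handwheel '[0,0,0,0,0,-0.004,0.07,0,0,0,0,0,-0.007,0.07]'; for i in 1 2 3; do python3 -m handwheel '[0,0,0,0,0,-0.0015,0.07]'|egrep 'pos|force'; done
```

```text
clock: 4.95
position: [0.535, 0.3367, 0.0375]
tool_rot: [-1.029, 1.314, 1.029]
ft_force: [0.0, -0.3, 0.7]
finger_gap: 0.819
position: [0.5348, 0.3366, 0.0359]
ft_force: [-0.5, 0.5, -0.5]
position: [0.535, 0.3367, 0.0346]
ft_force: [0.4, -0.3, -0.4]
position: [0.535, 0.3367, 0.0332]
ft_force: [-0.1, 0.3, -0.7]
```

```bash
for i in 1 2 3 4; do python3 -m handwheel '[0,0,0,0,0,-0.0015,0.07]'|egrep 'pos|force'; done; python3 - <<'E'
from h import *
c=cam("side"); crop(c,130,280,220,340,5,"s6c.png")
E
```

```text
position: [0.535, 0.3367, 0.0318]
ft_force: [-0.3, 0.1, -0.1]
position: [0.535, 0.3367, 0.0302]
ft_force: [0.4, 0.2, -0.0]
position: [0.535, 0.3367, 0.0287]
ft_force: [-0.1, -0.3, -0.3]
position: [0.535, 0.3367, 0.0272]
ft_force: [-0.0, 0.3, 0.8]
```

View pics/s6c.png

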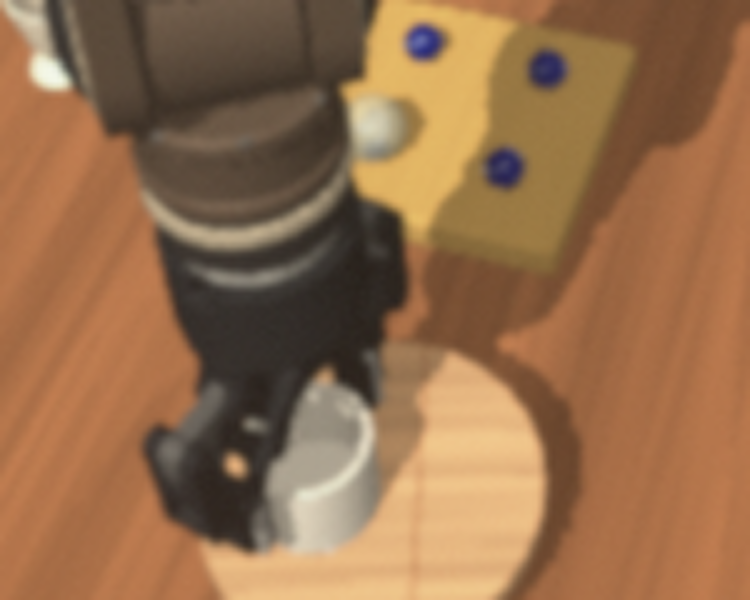

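No contact, and the picture agrees: the real fingertips sit about 40 mm behind the reported TCP. I'll go by vision, lower a bit more and grip.

```bash
for i in 1 2 3 4; do python3 -m handwheel '[0,0,0,0,0,-0.003,0.07]'|egrep 'pos|force'; done; python3 -m handwheel '[0,0,0,0,0,0,0.05,0,0,0,0,0,0,0.045,0,0,0,0,0,0,0.045,0,0,0,0,0,0,0.045]' 30;  python3 - <<'E'
from h import *
c=cam("side"); crop(c,130,280,220,340,5,"s7c.png")
E
```

```text
position: [0.5351, 0.3368, 0.0244]
ft_force: [-0.1, -0.6, 0.4]
position: [0.535, 0.3367, 0.0211]
ft_force: [-0.9, -0.8, 0.1]
position: [0.5349, 0.3367, 0.018]
ft_force: [0.3, 0.1, 0.9]
position: [0.5349, 0.3367, 0.015]
ft_force: [-0.6, -0.2, 0.6]
clock: 6.88
position: [0.5349, 0.3367, 0.0152]
tool_rot: [-1.029, 1.314, 1.029]
ft_force: [-0.1, -0.3, -2.0]
finger_gap: 0.625
```

View pics/s7c.png

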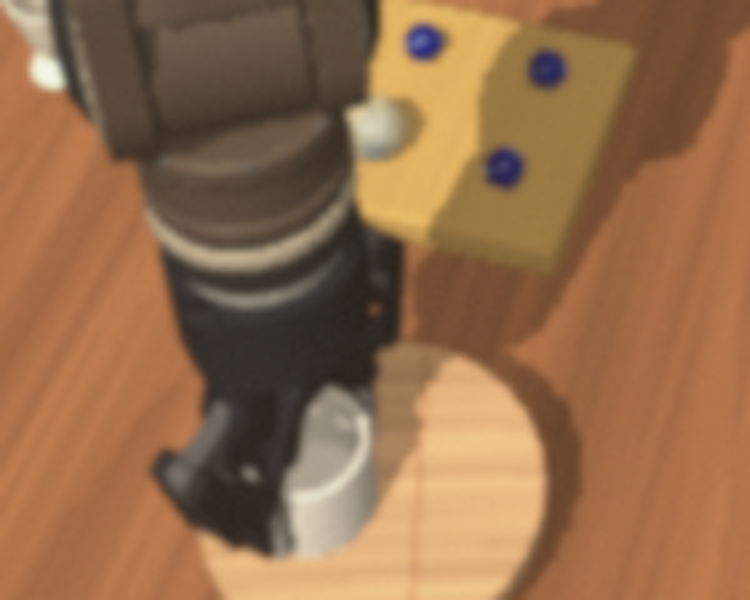

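```bash
python3 -m handwheel '[0,0,0,0,0,0.01,0.045,0,0,0,0,0,0.035,0.045,0,0,0,0,0,0.065,0.045,0,0,0,0.001,-0.01,0.09,0.045,0,0,0,0.002,-0.04,0.1,0.045]' 30; python3 -m handwheel '[0,0,0,0.002,-0.045,0,0.045,0,0,0,0.004,-0.095,0,0.045,0,0,0,0.008,-0.145,0,0.045,0,0,0,0.012,-0.195,0,0.045,0,0,0,0.014,-0.245,0,0.045]';python3 -m handwheel '[0,0,0,0.001,-0.045,0,0.045,0,0,0,0.003,-0.085,0,0.045,0,0,0,0.005,-0.115,0,0.045,0,0,0,0.006,-0.135,0,0.045,0,0,0,0.006,-0.143,0,0.045]'; python3 - <<'E'
from h import *
s=manip.state(); print(s["position"],s["finger_gap"],s["ft_force"])
c=cam("side"); crop(c,150,310,110,240,4.6,"s8c.png")
t=cam("top"); crop(t,160,340,100,230,4.4,"t8c.png")
E
```

```text
clock: 7.55
position: [0.5379, 0.2978, 0.118]
tool_rot: [-1.03, 1.309, 1.03]
ft_force: [-0.5, -0.9, -2.7]
finger_gap: 0.621
clock: 8.18
position: [0.5513, 0.0502, 0.1163]
tool_rot: [-1.03, 1.313, 1.028]
ft_force: [-0.1, 0.6, -1.8]
finger_gap: 0.622
clock: 8.8
position: [0.5571, -0.092, 0.1157]
tool_rot: [-1.029, 1.314, 1.028]
ft_force: [0.2, -0.0, -1.5]
finger_gap: 0.627
[ 0.55711318 -0.09200233  0.11565666] 0.6266388517810777 [ 0.20187911 -0.00302424 -1.47323683]
```

View pics/s8c.png

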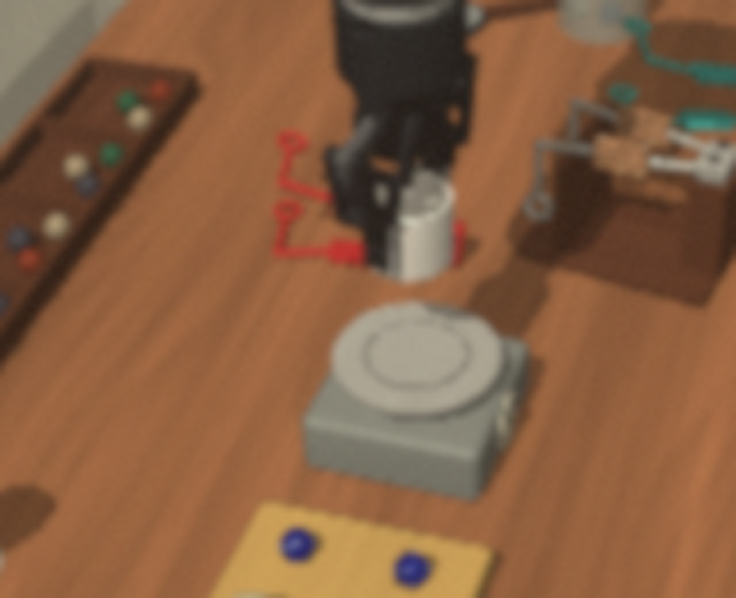

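View pics/t8c.png

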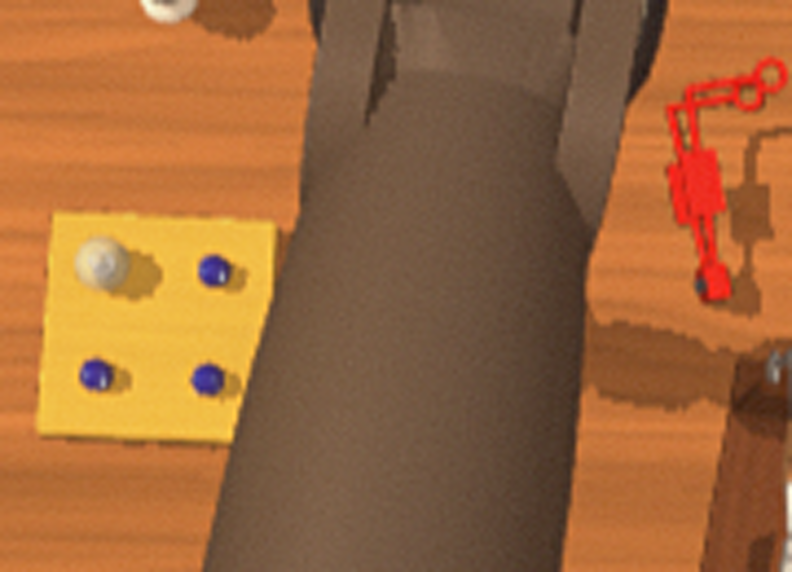

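```bash
python3 - <<'E'
from h import *
from scipy.optimize import least_squares
c=load("side"); print("pan ring",ray(c,240.65,186.7,.064),"outer",ray(c,150+417/4.6,110+358/4.6,.064))
W=cloud(c)
m=(np.hypot(W[...,0]-.557,W[...,1]+.092)<.035)&(W[...,2]>.13)&(W[...,2]<.165)
# lit side wall pixels (bright)
g=c["pixels"].min(-1)>110
P=W[m&g]; print(len(P),P.min(0),P.max(0))
Q=P[P[:,2]<.16]; r=least_squares(lambda q:np.hypot(Q[:,0]-q[0],Q[:,1]-q[1])-.0275,[.557,-.092]).x; print(r)
# pan edge fit from cloud
m=(np.hypot(W[...,0]-.555,W[...,1]+.092)<.08)&(abs(W[...,2]-.064)<.004); P=W[m]; 
hull=cv2.convexHull(P[:,:2].astype(np.float32)*1000); print(cv2.minEnclosingCircle(hull), cv2.fitEllipse(hull))
E
```

```text
pan ring [ 0.55439712 -0.0925276   0.064     ] outer [ 0.55292173 -0.08756359  0.064     ]
67 [ 0.53239793 -0.1169892   0.14456023] [ 0.56630665 -0.06427851  0.16491169]
[ 0.56104664 -0.09124635]
((555.6563720703125, -94.09053802490234), 57.55911636352539) ((557.128662109375, -93.24272918701172), (107.67144012451172, 113.27386474609375), 13.748225212097168)
```

```bash
python3 -m handwheel '[0,0,0,-0.001,-0.0005,-0.02,0.045,0,0,0,-0.001,-0.0005,-0.045,0.045,0,0,0,-0.001,-0.0005,-0.065,0.045,0,0,0,-0.001,-0.0005,-0.075,0.045,0,0,0,-0.001,-0.0005,-0.08,0.045]'|egrep 'pos|force'; python3 -m handwheel '[0,0,0,0,0,-0.002,0.045,0,0,0,0,0,-0.004,0.045,0,0,0,0,0,-0.004,0.045]'; python3 -m handwheel '[0,0,0,0,0,0,0.055,0,0,0,0,0,0,0.06,0,0,0,0,0,0,0.085,0,0,0,0,0,0,0.085,0,0,0,0,0,0,0.085]'; python3 -m handwheel '[0,0,0,0,0,0.01,0.085,0,0,0,0,0,0.03,0.085,0,0,0,0,0,0.06,0.085,0,0,0,0,0,0.1,0.085,0,0,0,0,0,0.13,0.085]';python3 - <<'E'
from h import *
s=manip.state(); print(s["position"],s["finger_gap"],s["ft_force"])
c=cam("side"); crop(c,150,310,110,240,4.6,"s9c.png")
E
```

```text
position: [0.556, -0.0911, 0.0351]
ft_force: [-0.1, 0.5, -0.2]
clock: 9.9
position: [0.5564, -0.0918, 0.0318]
tool_rot: [-1.03, 1.313, 1.029]
ft_force: [-0.0, 0.6, -0.1]
finger_gap: 0.624
clock: 10.52
position: [0.556, -0.0918, 0.0313]
tool_rot: [-1.029, 1.314, 1.029]
ft_force: [0.0, -0.6, -0.7]
finger_gap: 0.991
clock: 11.15
position: [0.5564, -0.0918, 0.1639]
tool_rot: [-1.03, 1.313, 1.028]
ft_force: [0.7, 0.4, 0.1]
finger_gap: 0.994
[ 0.55636039 -0.0918398   0.16388904] 0.9944678414071255 [0.67050632 0.41379064 0.14540593]
```

View pics/s9c.png

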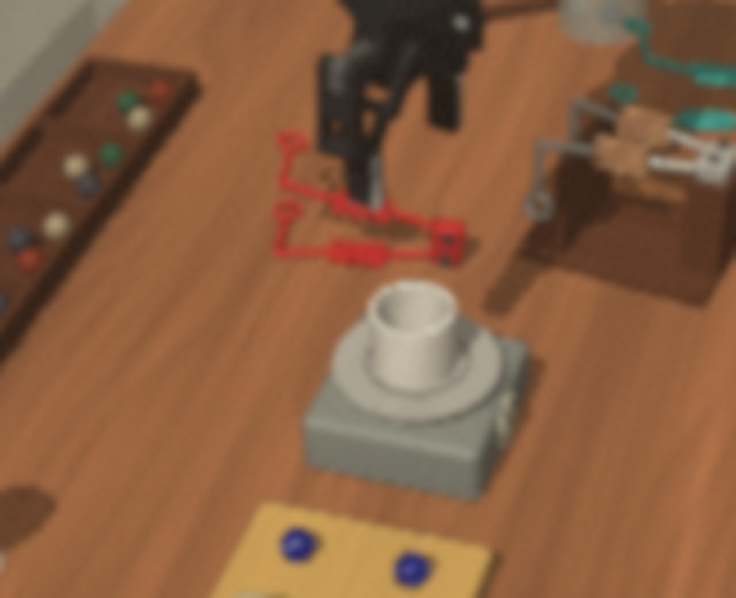

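Side view: the cup stands upright on the pan, with its rim at about (240,176) full-image, and the pan sits level. Next, the tongs pose from both cameras.

```bash
python3 - <<'E'
from h import *
c=load("side"); W=cloud(c)
a=np.radians(-10.7); X=np.array([np.cos(a),np.sin(a)]); Y=np.array([-X[1],X[0]])
for n in("side","top0"):
    if n=="top0": continue
c0=load("side")
for nm,P in(("top",np.load("/tmp/t_top.npy")),("side",np.load("/tmp/t_side.npy"))):
    d=P[:,:2]-np.array([.46,-.33]); x=d@X; y=d@Y
    h=x<-.05; print(nm,"hinge x",x[h].min().round(4),x[h].max().round(4),"y",y[h].min().round(4),y[h].max().round(4),P[h][:,2].max())
    for lo in np.arange(-.05,.07,.01):
        for sg in(1,-1):
            m=(x>lo)&(x<lo+.01)&(y*sg>0)
            if m.sum()>2: print(round(lo,3),sg,m.sum(),y[m].min().round(4),np.median(y[m]).round(4),y[m].max().round(4),P[m][:,2].max().round(3))
c=load("side"); crop(c,255,345,105,180,8,"s10.png")
E
```

```text
top hinge x -0.0818 -0.0512 y -0.0217 0.021 0.10612527857733713
-0.05 1 8 0.0128 0.0146 0.0173 0.101
-0.05 -1 10 -0.0183 -0.0153 -0.0125 0.1
-0.04 1 8 0.0144 0.0166 0.0189 0.098
-0.04 -1 7 -0.021 -0.0179 -0.0154 0.096
-0.03 1 11 0.0155 0.0192 0.0227 0.105
-0.03 -1 12 -0.0243 -0.0203 -0.0169 0.106
-0.02 1 14 0.0175 0.0207 0.0239 0.108
-0.02 -1 15 -0.0248 -0.0207 -0.0183 0.108
-0.01 1 10 0.0189 0.0224 0.0236 0.107
-0.01 -1 11 -0.0254 -0.0217 -0.0201 0.107
0.0 1 14 0.0183 0.0225 0.0243 0.107
0.0 -1 15 -0.0272 -0.0217 -0.0202 0.109
0.01 1 12 0.0198 0.0233 0.0247 0.107
0.01 -1 10 -0.0265 -0.0229 -0.0204 0.108
0.02 1 8 0.0195 0.0239 0.0331 0.098
0.02 -1 12 -0.0467 -0.0266 -0.0175 0.1
0.03 1 47 0.0002 0.0249 0.0447 0.097
0.03 -1 47 -0.0501 -0.0256 -0.0 0.099
0.04 1 11 0.025 0.029 0.0321 0.099
0.04 -1 8 -0.0328 -0.0301 -0.0271 0.099
0.05 1 9 0.0265 0.0306 0.0331 0.098
0.05 -1 9 -0.0355 -0.0325 -0.0292 0.098
side hinge x -0.0772 -0.0502 y -0.0183 0.0197 0.10608594589664497
-0.05 1 8 0.0015 0.0157 0.0205 0.101
-0.04 1 5 0.0143 0.0178 0.0198 0.097
-0.04 -1 6 -0.0173 -0.0141 -0.0123 0.099
-0.03 1 7 0.0147 0.0209 0.0245 0.097
-0.03 -1 5 -0.0216 -0.0179 -0.0163 0.096
-0.02 1 15 0.0197 0.0243 0.0284 0.106
-0.02 -1 15 -0.0237 -0.0182 -0.0157 0.107
-0.01 1 13 0.021 0.0237 0.0283 0.106
-0.01 -1 13 -0.0258 -0.0179 -0.0137 0.107
0.0 1 16 0.0168 0.0237 0.0297 0.107
0.0 -1 15 -0.0234 -0.02 -0.0158 0.107
0.01 1 16 0.0196 0.0254 0.0289 0.106
0.01 -1 14 -0.0275 -0.0187 -0.0154 0.105
0.02 1 11 0.0215 0.026 0.0285 0.105
0.02 -1 9 -0.0252 -0.0199 -0.0174 0.106
0.03 1 14 0.0074 0.0273 0.0495 0.099
0.03 -1 12 -0.0472 -0.0251 -0.0028 0.098
0.04 1 15 0.0022 0.0299 0.0489 0.098
0.04 -1 13 -0.0489 -0.025 -0.002 0.095
0.05 1 6 0.0289 0.0325 0.0339 0.099
0.05 -1 5 -0.0318 -0.028 -0.0252 0.096
0.06 1 5 0.0327 0.0342 0.0358 0.096
0.06 -1 4 -0.0338 -0.0305 -0.0277 0.097
```

View pics/s10.png

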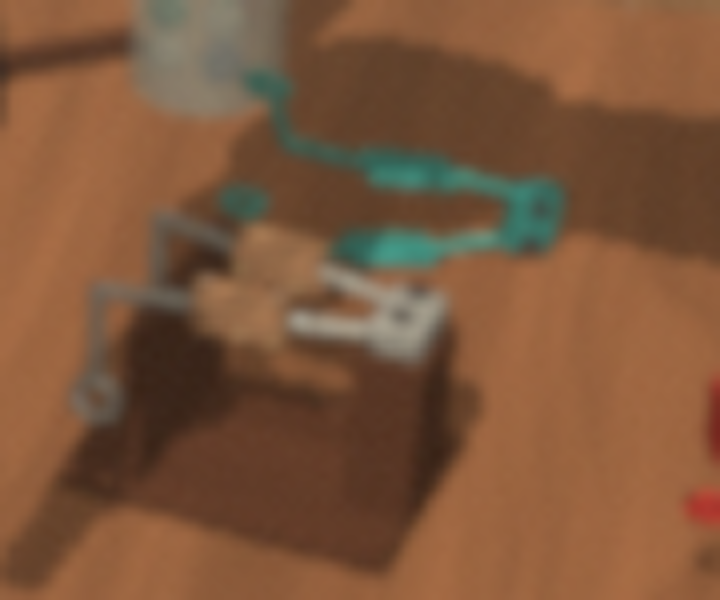

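```bash
python3 -m handwheel '[0,0,1,-0.012,-0.03,0,0.085,0,0,2,-0.034,-0.085,0,0.085,0,0,3,-0.06,-0.15,-0.01,0.085,0,0,3,-0.083,-0.21,-0.025,0.085,0,0,3,-0.094,-0.2375,-0.04,0.085]'; python3 -m handwheel '[0,0,0,0,0,-0.01,0.085,0,0,0,0,0,-0.02,0.085,0,0,0,0,0,-0.02,0.085]'; python3 - <<'E'
from h import *
s=manip.state(); R=cv2.Rodrigues(s["tool_rot"])[0]; p=s["position"]; print(p,np.degrees(np.arctan2(R[1,2],R[0,2])),s["joints"].round(2))
c=cam("side"); crop(c,255,345,75,165,6.5,"s11.png")
W=cloud(c); L=(W-p)@R
m=(abs(L[...,1])<.06)&(abs(L[...,2])<.09)&(L[...,0]<.05)&(L[...,0]>-.1)
Q=L[m]
for lo in np.arange(-.1,.03,.01):
        q=Q[(Q[:,0]>lo)&(Q[:,0]<lo+.01)]
        if len(q)>3: print(lo.round(2),len(q),q[:,1].min().round(4),q[:,1].max().round(4),q[:,2].min().round(4),q[:,2].max().round(4))
t=cam("top"); crop(t,300,400,150,260,5,"t11.png")
E
```

```text
clock: 11.82
position: [0.4612, -0.3318, 0.1219]
tool_rot: [-1.069, 1.293, 1.066]
ft_force: [1.1, 0.1, 0.3]
finger_gap: 0.997
clock: 12.2
position: [0.4621, -0.328, 0.1008]
tool_rot: [-1.069, 1.292, 1.071]
ft_force: [0.5, 0.5, -0.0]
finger_gap: 0.996
[ 0.46213427 -0.32803052  0.10079754] 79.23222135845688 [-0.62  0.22 -0.14  1.21  0.   -0.43]
-0.1 39 -0.0126 0.0113 -0.0654 0.079
-0.09 21 -0.0088 0.0083 -0.0476 0.0579
-0.08 38 -0.0101 0.0086 -0.045 0.0611
-0.07 36 -0.0102 0.0089 -0.0497 0.0575
-0.06 33 -0.0147 0.0084 -0.0454 0.0577
-0.05 7 -0.0098 0.0055 -0.044 0.0503
-0.01 59 -0.0234 0.0586 -0.0262 0.0261
-0.0 154 -0.059 0.0588 -0.0381 0.049
0.01 101 -0.0591 0.0596 -0.0316 0.0468
0.02 37 -0.0423 0.0575 -0.0428 0.0476
```

View pics/s11.png

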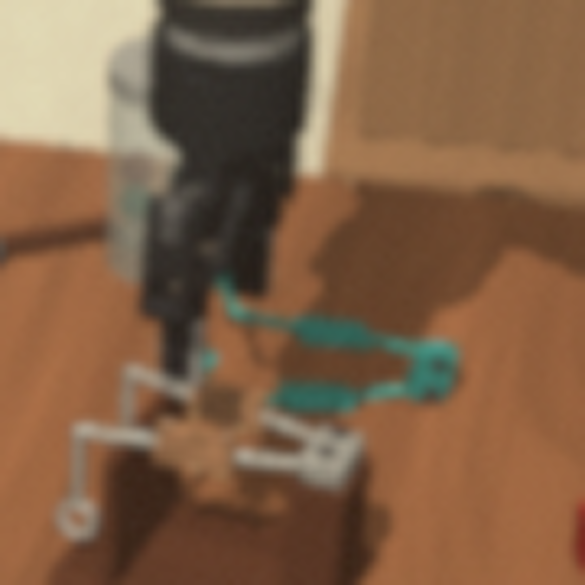

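View pics/t11.png

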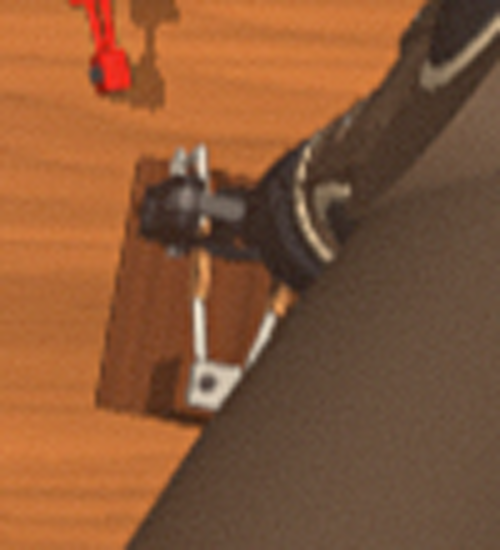

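```bash
python3 -m handwheel '[0,0,0,0,0,-0.015,0.085,0,0,0,0,0,-0.035,0.085,0,0,0,0,0,-0.05,0.085,0,0,0,0,0,-0.055,0.085]'|egrep 'pos|force'; python3 - <<'E'
from h import *
s=manip.state(); R=cv2.Rodrigues(s["tool_rot"])[0]; p=s["position"]; print(p)
c=cam("side"); crop(c,255,345,75,165,6.5,"s12.png")
E
```

```text
position: [0.4614, -0.3287, 0.0449]
ft_force: [0.1, -0.5, 0.6]
[ 0.46140706 -0.32865456  0.04488792]
```

View pics/s12.png

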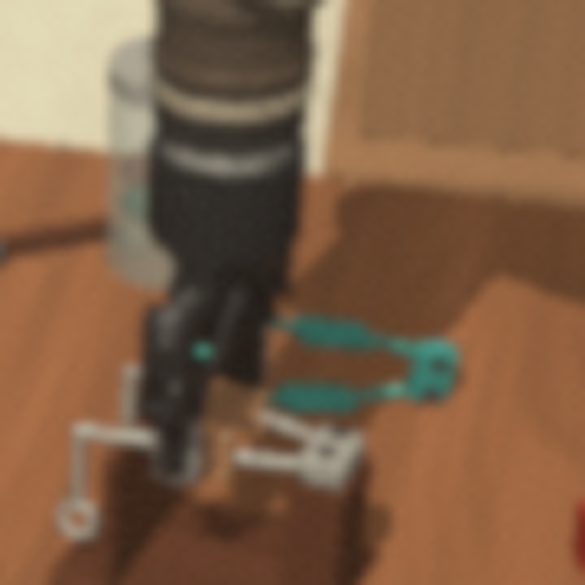

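```bash
python3 -m handwheel '[0,0,0,-0.001,0,-0.006,0.085,0,0,0,-0.001,0,-0.012,0.075,0,0,0,-0.001,0,-0.012,0.06]' 20|egrep 'pos|force|gap'; python3 -m handwheel '[0,0,0,0,0,0,0.05,0,0,0,0,0,0,0.047,0,0,0,0,0,0,0.0445,0,0,0,0,0,0,0.0445]'; python3 - <<'E'
from h import *
s=manip.state(); R=cv2.Rodrigues(s["tool_rot"])[0]; p=s["position"]; print(p)
c=cam("side"); crop(c,255,345,75,165,6.5,"s13.png")
E
```

```text
position: [0.4608, -0.3292, 0.034]
ft_force: [0.2, 0.2, -0.3]
finger_gap: 0.707
clock: 13.72
position: [0.4617, -0.3297, 0.0354]
tool_rot: [-1.07, 1.292, 1.067]
ft_force: [-0.1, 0.2, 4.4]
finger_gap: 0.522
[ 0.46171235 -0.32974508  0.03541674]
```

View pics/s13.png

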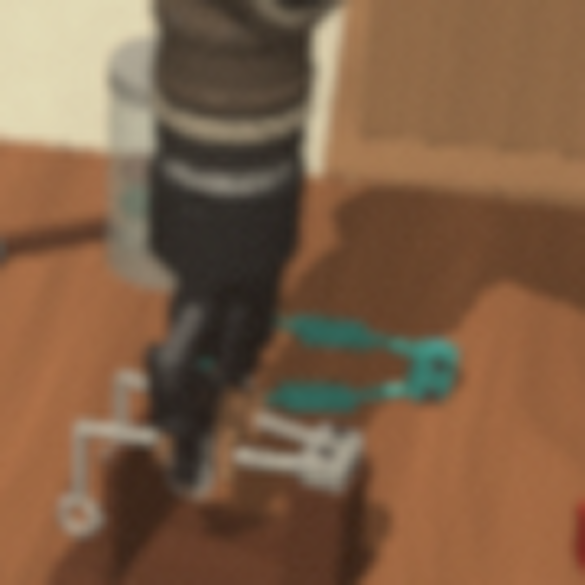

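```bash
python3 -m handwheel '[0,0,0,0,0,0.005,0.0445,0,0,0,0,0,0.015,0.0445,0,0,0,0,0,0.03,0.0445,0,0,0,0,0,0.05,0.0445,0,0,0,0,0,0.07,0.0445]' 25|egrep 'pos|force|gap'; python3 -m handwheel '[0,0,0,0,0,0.02,0.0445,0,0,0,0,0,0.04,0.0445,0,0,0,0,0,0.055,0.0445,0,0,0,0,0,0.06,0.0445,0,0,0,0,0,0.06,0.0445]'; python3 - <<'E'
from h import *
c=cam("side"); crop(c,235,345,65,165,6,"s14.png")
t=cam("top"); crop(t,300,400,130,240,5,"t14.png")
E
```

```text
position: [0.4611, -0.3293, 0.1059]
ft_force: [0.4, 0.5, -1.0]
finger_gap: 0.525
clock: 15.02
position: [0.461, -0.3293, 0.1643]
tool_rot: [-1.069, 1.293, 1.068]
ft_force: [-0.2, -0.6, 0.7]
finger_gap: 0.523
```

View pics/s14.png

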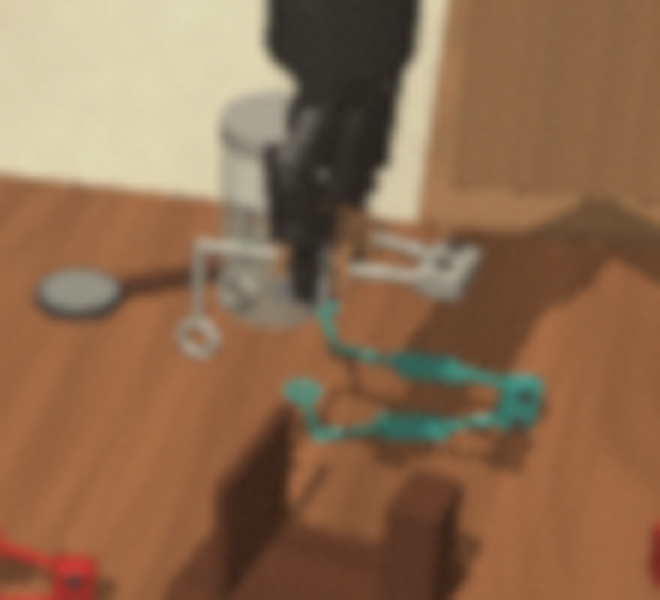

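View pics/t14.png

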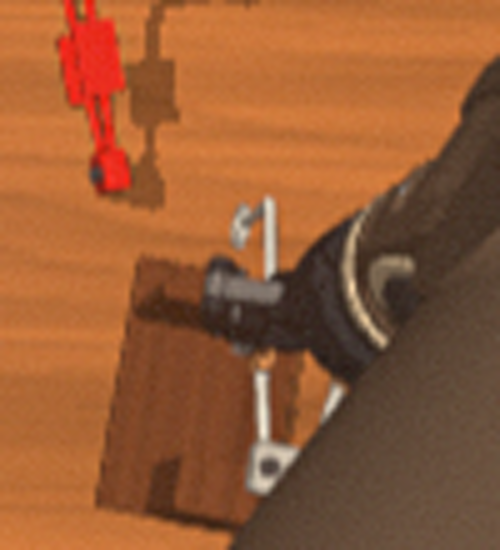

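```bash
python3 -m handwheel '[0,0,0,0.001,0.01,0.005,0.0445,0,0,0,0.005,0.035,0.01,0.0445,0,0,0,0.011,0.075,0.01,0.0445,0,0,0,0.017,0.12,0.01,0.0445,0,0,0,0.024,0.165,0.01,0.0445]'|egrep 'gap'; python3 -m handwheel '[0,0,0,0.007,0.045,0,0.0445,0,0,0,0.013,0.09,0,0.0445,0,0,0,0.02,0.135,0,0.0445,0,0,0,0.027,0.18,0,0.0445,0,0,0,0.032,0.22,0,0.0445]'|egrep 'gap';  python3 -m handwheel '[0,0,0,0.005,0.035,0,0.0445,0,0,0,0.009,0.06,-0.01,0.0445,0,0,0,0.012,0.075,-0.025,0.0445,0,0,0,0.013,0.082,-0.04,0.0445,0,0,0,0.013,0.082,-0.055,0.0445]'; python3 -m handwheel '[0,0,0,0,0,-0.005,0.0445,0,0,0,0,0,-0.005,0.0445]'; python3 - <<'E'
from h import *
c=cam("side"); crop(c,130,280,160,290,5,"s15.png")
t=cam("top"); crop(t,120,280,100,230,4.6,"t15.png")
s=manip.state();print(s["position"],s["tool_rot"],s["joints"].round(2))
E
```

```text
finger_gap: 0.522
finger_gap: 0.525
clock: 17.0
position: [0.5296, 0.1375, 0.1179]
tool_rot: [-1.069, 1.294, 1.069]
ft_force: [1.1, -0.1, -1.3]
finger_gap: 0.529
clock: 17.25
position: [0.5297, 0.137, 0.114]
tool_rot: [-1.068, 1.294, 1.068]
ft_force: [-0.3, -0.3, -0.5]
finger_gap: 0.522
[0.53030689 0.13727464 0.11484002] [-1.06813123  1.29245093  1.06745129] [ 0.25  0.18 -0.16  1.23 -0.    0.44]
```

View pics/s15.png

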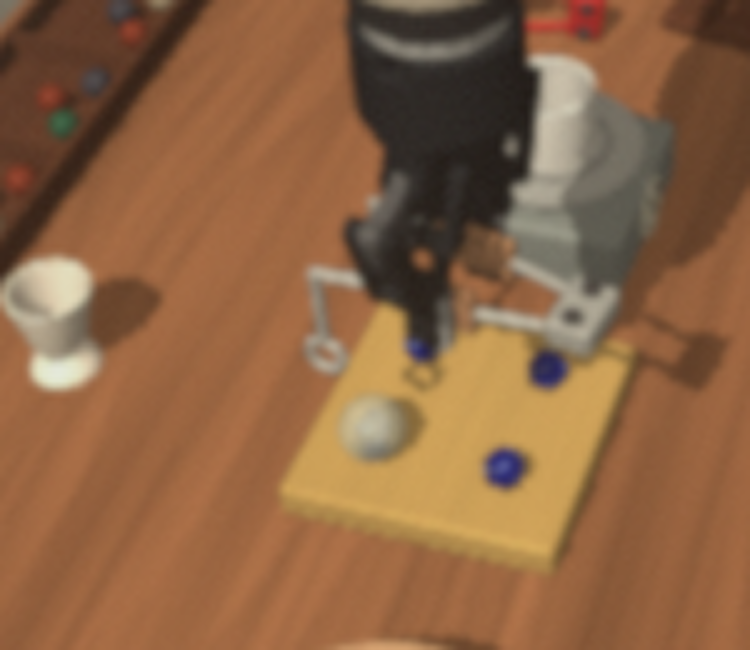

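View pics/t15.png

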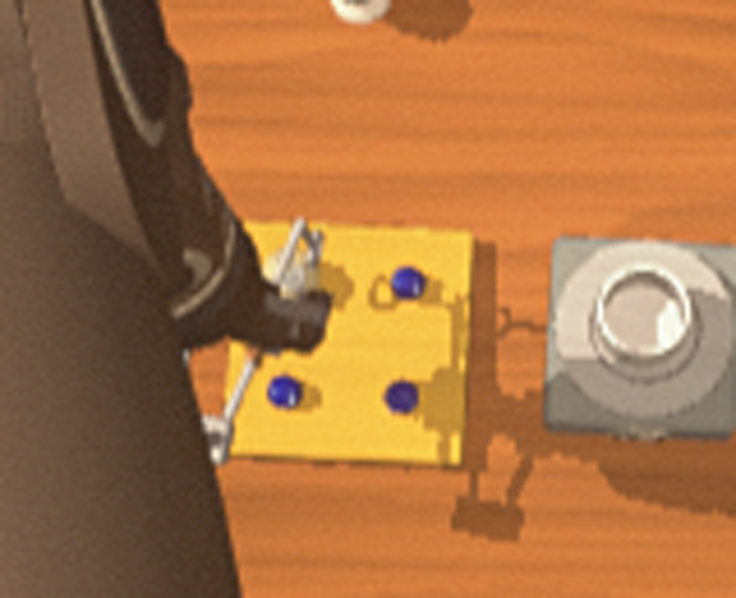

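The shooter is at (205,245) in the side image, with the near loop above it at (195,230). The cup stands centred on the pan in the top view. I'll measure the tongs in the hand relative to the ball.

```bash
python3 - <<'E'
from h import *
from scipy.optimize import least_squares
s=manip.state(); R=cv2.Rodrigues(s["tool_rot"])[0]; p=s["position"]
c=load("side"); W=cloud(c); L=(W-p)@R   # tool y = -X tongs, z = Y tongs
def box(u0,u1,v0,v1): 
    Q=L[v0:v1,u0:u1].reshape(-1,3); return Q
Q=box(189,203,223,238); Q=Q[(Q[:,0]<.03)&(Q[:,2]>0)]
print("loop n",len(Q),Q.min(0).round(4),Q.max(0).round(4),np.median(Q,0).round(4))
Q=box(189,205,212,224); Q=Q[(Q[:,0]<.0)]; print("arm corner",Q.min(0).round(4),Q.max(0).round(4))
m=(L[...,1]>.045)&(L[...,1]<.1)&(abs(L[...,2])<.03)&(L[...,0]<-.04)&(L[...,0]>-.1); Q=L[m]; print("hinge",len(Q),Q.min(0).round(4),Q.max(0).round(4))
for z in(0,.0366,): print("loop ray",ray(c,195.2,230.4,p[2]-.003))
print("ball ray",ray(c,205,245.4,.0366))
m=(np.hypot(W[...,0]-.589,W[...,1]-.126)<.03)&(W[...,2]>.028)&(W[...,2]<.06)
P=W[m]; q=least_squares(lambda q:np.linalg.norm(P-q,axis=1)-.018,[.589,.126,.036],loss="soft_l1",f_scale=.002).x; print("ball",len(P),q.round(4))
b=q; print("ball in L",((b-p)@R).round(4))
# tray dimple grid: marble rays
E
```

```text
loop n 49 [-0.0298 -0.0737  0.0258] [ 0.0066 -0.0523  0.0319] [-0.0058 -0.0608  0.0291]
arm corner [-0.1148 -0.064   0.0238] [-0.029  -0.0037  0.063 ]
hinge 178 [-0.0695  0.0452 -0.0155] [-0.0505  0.0758  0.0183]
loop ray [0.59686639 0.14898614 0.11184002]
loop ray [0.59686639 0.14898614 0.11184002]
ball ray [0.58651275 0.1274192  0.0366    ]
ball 151 [0.5909 0.1262 0.037 ]
ball in L [ 0.0779 -0.0615  0.0006]
```

```bash
python3 - <<'E'
from h import *
s=manip.state(); R=cv2.Rodrigues(s["tool_rot"])[0]; p=s["position"]
c=load("side")
w=p+R@np.array([-.0055,-.063,.029]); print("loop world",w,"proj",((proj(c,w)-[130,160])*5).round(1))
print("loop by ray",ray(c,195.2,230.4,p[2]+.0055))
for b in([.5909,.1262,.0366],[.587,.127,.0366],[.589,.1265,.0366]): print(b,((proj(c,b)-[130,160])*5).round(1))
im=c["pixels"].astype(int); cr=im[228:264,190:222]; sat=cr.max(-1)-cr.min(-1)
m=(sat<85).astype(np.uint8); 
n,lab,st,ce=cv2.connectedComponentsWithStats(m)
for i in range(1,n): 
    if st[i,4]>40: print(st[i],(ce[i]+[190,228]))
t=load("top"); print("marbles/tray by top0?")
crop(c,180,230,220,270,14,"ball15.png")
E
```

```text
loop world [0.5976498  0.15383672 0.12039698] proj [318.9 346.5]
loop by ray [0.59301163 0.15633859 0.12034002]
[0.5909, 0.1262, 0.0366] [367.9 423.7]
[0.587, 0.127, 0.0366] [374.4 426.2]
[0.589, 0.1265, 0.0366] [371.1 424.8]
[ 0  0 10  8 68] [194.61764706 231.05882353]
[20  0 11  6 46] [214.80434783 229.82608696]
[  8  11  16  14 172] [205.13953488 245.05232558]
marbles/tray by top0?
```

View pics/ball15.png

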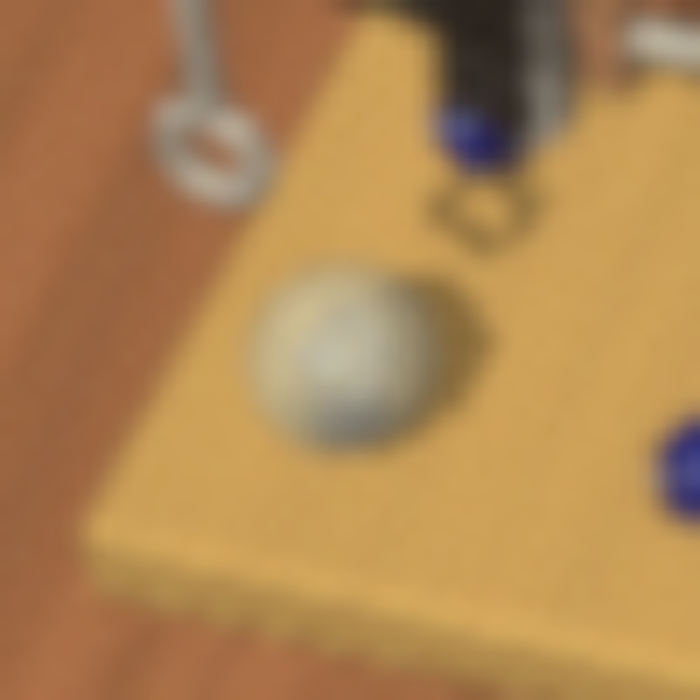

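```bash
python3 -m handwheel '[0,0,0,0,0,-0.015,0.0445,0,0,0,0,0,-0.035,0.0445,0,0,0,0,0,-0.05,0.0445,0,0,0,0,0,-0.06,0.0445,0,0,0,0,0,-0.06,0.0445]'|egrep 'pos|force|gap'; python3 -m handwheel '[0,0,0,0,0,-0.008,0.0445,0,0,0,0,0,-0.016,0.0445,0,0,0,0,0,-0.021,0.0445,0,0,0,0,0,-0.021,0.0445]'; python3 - <<'E'
from h import *
c=cam("side"); crop(c,170,240,210,270,11,"s16.png")
W=cloud(c); s=manip.state(); R=cv2.Rodrigues(s["tool_rot"])[0]; p=s["position"]; L=(W-p)@R
Q=L[225:262,185:205].reshape(-1,3); Q=Q[(Q[:,2]>.022)&(Q[:,2]<.036)&(Q[:,1]<-.045)&(Q[:,1]>-.08)&(Q[:,0]<.008)]
print(p,len(Q),Q.min(0).round(4),Q.max(0).round(4))
E
```

```text
position: [0.5294, 0.1376, 0.0534]
ft_force: [-0.4, 0.4, -0.7]
finger_gap: 0.527
clock: 18.48
position: [0.5296, 0.1376, 0.0328]
tool_rot: [-1.068, 1.294, 1.069]
ft_force: [0.1, 0.5, -2.0]
finger_gap: 0.522
[0.52989812 0.13769181 0.03317945] 78 [-0.0621 -0.0716  0.024 ] [ 0.0072 -0.0459  0.0327]
```

View pics/s16.png

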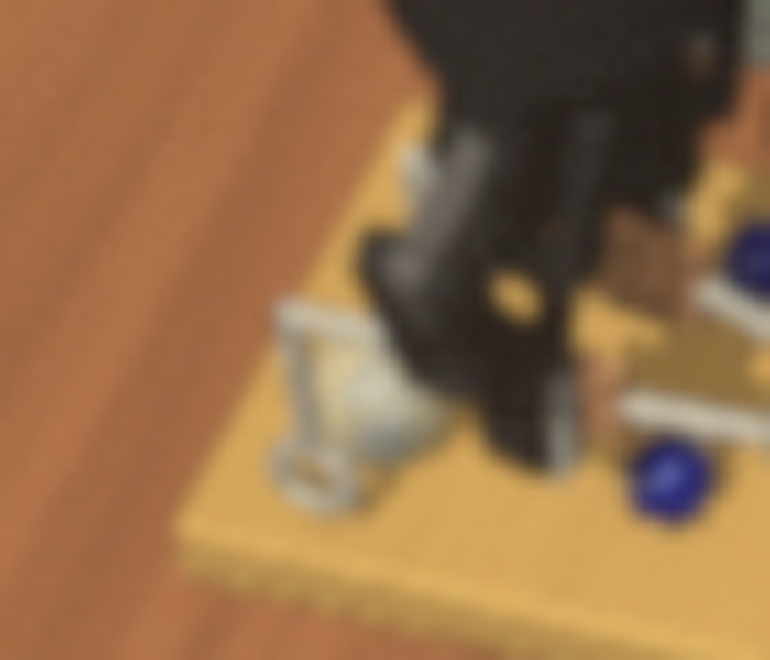

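```bash
python3 - <<'E'
from h import *
s=manip.state(); R=cv2.Rodrigues(s["tool_rot"])[0]; p=s["position"]; c=load("side")
b=np.array([.5893,.1266,.0366]); f2=lambda q:((proj(c,q)-[170,210])*11).round(0)
print(f2(b), f2(b+.029*R[:,2]), f2(p+R@np.array([-.0055,-.063,.029])))
for d in np.eye(3)*.005: print(f2(b+.029*R[:,2]+d))
E
```

```text
[375. 385.] [309. 470.] [300. 460.]
[289. 466.]
[301. 487.]
[307. 456.]
```

The loop-to-ball offset in the image matches what I expected to within about 1 mm, so I'll close the jaws.

```bash
python3 -m handwheel '[0,0,0,0,0,0,0.041,0,0,0,0,0,0,0.038,0,0,0,0,0,0,0.036,0,0,0,0,0,0,0.033,0,0,0,0,0,0,0.03]' 30; python3 -m handwheel '[0,0,0,0,0,0,0.027,0,0,0,0,0,0,0.025,0,0,0,0,0,0,0.025]' 30;  python3 - <<'E'
from h import *
c=cam("side"); crop(c,170,240,210,270,11,"s17.png")
E
```

```text
clock: 19.15
position: [0.5301, 0.1377, 0.0335]
tool_rot: [-1.069, 1.293, 1.068]
ft_force: [-0.8, -0.8, 1.3]
finger_gap: 0.426
clock: 19.52
position: [0.53, 0.1377, 0.0334]
tool_rot: [-1.069, 1.293, 1.068]
ft_force: [-1.6, -1.3, 1.8]
finger_gap: 0.428
```

View pics/s17.png

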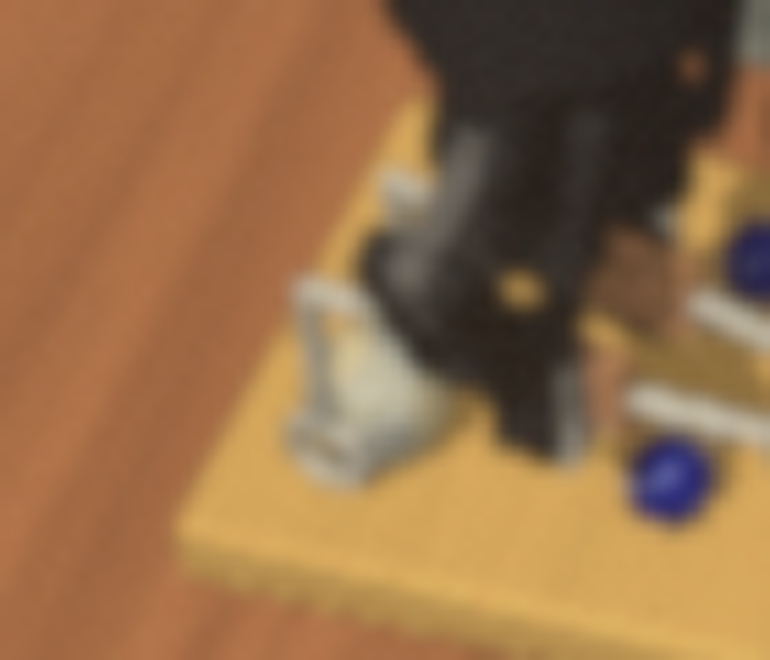

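```bash
python3 -m handwheel '[0,0,0,0,0,0.002,0.025,0,0,0,0,0,0.006,0.025,0,0,0,0,0,0.012,0.025,0,0,0,0,0,0.02,0.025,0,0,0,0,0,0.02,0.025]';  python3 - <<'E'
from h import *
c=cam("side"); crop(c,170,240,200,260,11,"s18.png")
E
```

```text
clock: 20.2
position: [0.5307, 0.1379, 0.0543]
tool_rot: [-1.069, 1.291, 1.068]
ft_force: [-0.2, 1.3, -1.7]
finger_gap: 0.431
```

View pics/s18.png

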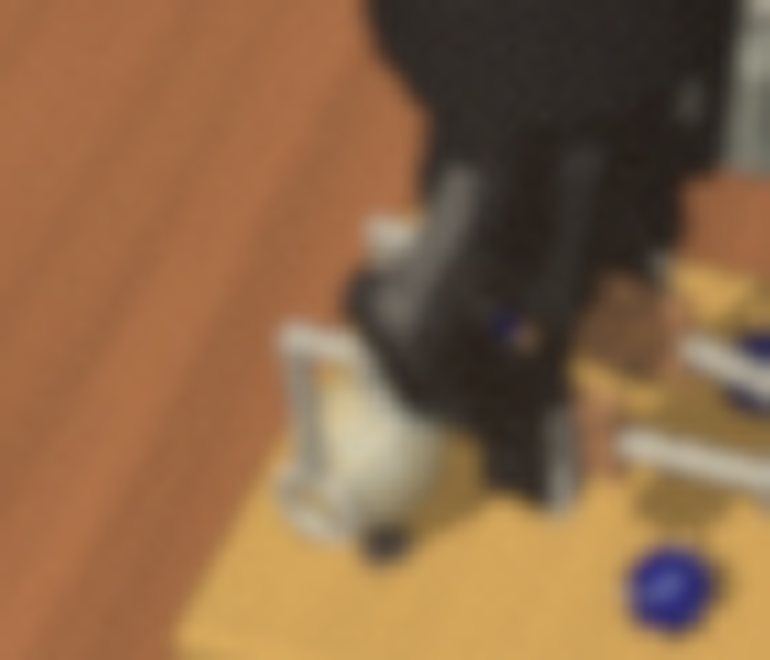

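```bash
python3 -m handwheel '[0,0,0,0,0,0.01,0.025,0,0,0,0,0,0.03,0.025,0,0,0,0,0,0.055,0.025,0,0,0,0,0,0.08,0.025,0,0,0,0,0,0.098,0.025]'|egrep 'pos|gap'; python3 -m handwheel '[0,0,0,-0.001,-0.01,0.005,0.025,0,0,0,-0.005,-0.03,0.005,0.025,0,0,0,-0.01,-0.06,0.005,0.025,0,0,0,-0.015,-0.095,0.005,0.025,0,0,0,-0.02,-0.13,0.005,0.025]'|egrep 'pos|gap'; python3 -m handwheel '[0,0,0,-0.005,-0.03,0,0.025,0,0,0,-0.008,-0.055,0,0.025,0,0,0,-0.011,-0.075,0,0.025,0,0,0,-0.013,-0.085,0,0.025,0,0,0,-0.013,-0.088,0,0.025]'; python3 -m handwheel '[0,0,0,0,0,0,0.025,0,0,0,0,0,0,0.025]'; python3 - <<'E'
from h import *
c=cam("side"); crop(c,190,300,110,220,5.4,"s19.png")
t=cam("top"); crop(t,180,320,100,220,5,"t19.png")
print(manip.state()["position"])
E
```

```text
position: [0.5303, 0.1378, 0.1531]
finger_gap: 0.424
position: [0.5086, 0.0055, 0.1552]
finger_gap: 0.427
clock: 22.12
position: [0.4963, -0.081, 0.1558]
tool_rot: [-1.067, 1.294, 1.068]
ft_force: [-0.8, -0.4, -1.9]
finger_gap: 0.424
clock: 22.38
position: [0.497, -0.0798, 0.1562]
tool_rot: [-1.069, 1.293, 1.069]
ft_force: [-0.5, -0.2, -1.6]
finger_gap: 0.424
[ 0.4970939  -0.07974716  0.15625856]
```

View pics/s19.png

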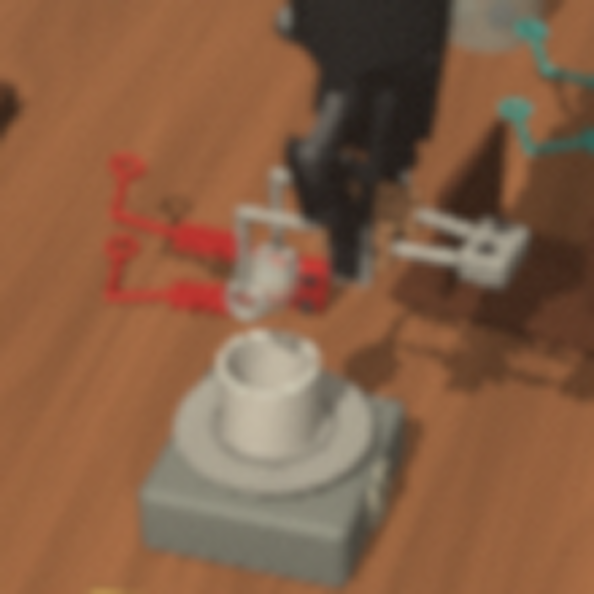

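View pics/t19.png

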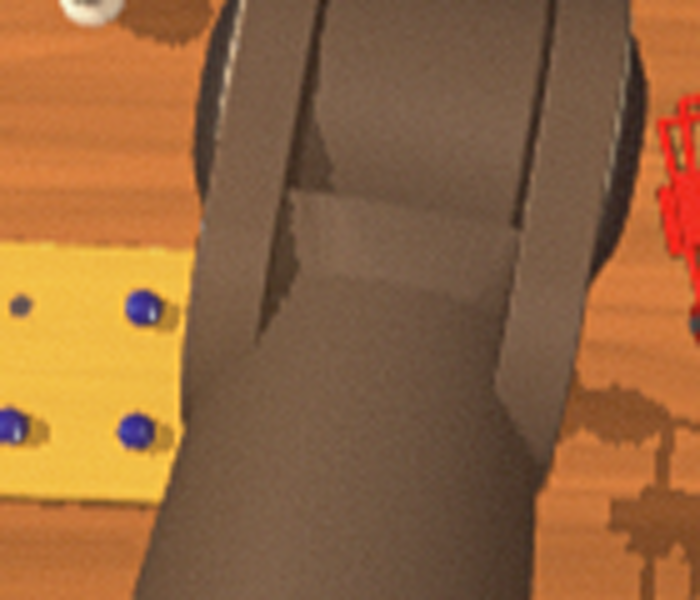

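```bash
python3 - <<'E'
from h import *
c=load("side"); W=cloud(c)
px=lambda u,v:((u+.5)/5.4-.5+190,(v+.5)/5.4-.5+110)
s=manip.state(); R=cv2.Rodrigues(s["tool_rot"])[0]; p=s["position"]
e=p+R@np.array([-.004,-.0615,0]); print("jaw mid exp",e,"proj crop",(proj(c,e)-[190,110])*5.4)
print("ball",ray(c,*px(272,270),.160),"rim",ray(c,*px(268,364),.104))
u,v=map(int,px(270,272)); print("ball surf",W[v-3:v+4:3,u-3:u+4:3].round(3).tolist())
m=(np.hypot(W[...,0]-.556,W[...,1]+.092)<.032)&(W[...,2]>.097)&(W[...,2]<.115);P=W[m];print("rim",P.min(0),P.max(0),(P.min(0)+P.max(0))/2)
m=(np.hypot(W[...,0]-.556,W[...,1]+.092)<.035)&(W[...,2]>.135)&(W[...,2]<.185)&(W[...,1]<-.05);P=W[m];print("ball pts",len(P),P.min(0),P.max(0))
m=(np.hypot(W[...,0]-.556,W[...,1]+.092)<.057)&(W[...,2]>.045)&(W[...,2]<.068);print("pan z",np.median(W[m][:,2]))
crop(c,225,260,145,175,20,"s20.png")
E
```

```text
jaw mid exp [ 0.55750435 -0.09127283  0.16025686] proj crop [262.1316124  272.15234789]
ball [ 0.55486381 -0.09629811  0.16      ] rim [ 0.55615131 -0.08769431  0.104     ]
ball surf [[[0.564, -0.089, 0.176], [0.556, -0.091, 0.175], [0.549, -0.099, 0.172]], [[0.561, -0.081, 0.172], [0.552, -0.08, 0.174], [0.546, -0.086, 0.171]], [[0.559, -0.073, 0.168], [0.551, -0.075, 0.167], [0.545, -0.082, 0.164]]]
rim [ 0.53153489 -0.1199431   0.09700605] [ 0.58394332 -0.06245921  0.10751936] [ 0.5577391  -0.09120115  0.1022627 ]
ball pts 156 [ 0.5404004  -0.10861849  0.14703763] [ 0.57495684 -0.0665024   0.18414435]
pan z 0.0592128255626769
```

View pics/s20.png

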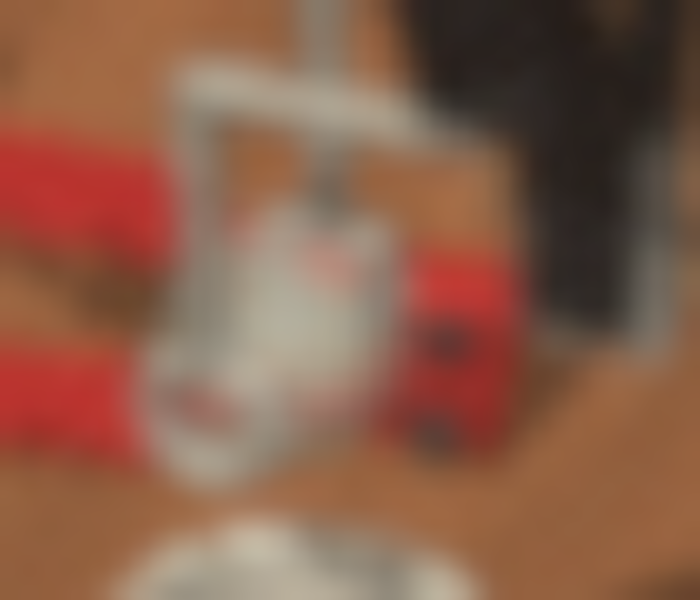

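```bash
cp /tmp/side.npz /tmp/prev.npz; python3 -m handwheel '[0,0,0,0,-0.001,0,0.025,0,0,0,0,-0.001,0,0.025,0,0,0,0,-0.001,0,0.025,0,0,0,0,-0.001,0,0.025,0,0,0,0,-0.001,0,0.025]' 30; python3 - <<'E'
from h import *
from scipy.optimize import least_squares
c=cam("side"); W=cloud(c); t=cam("top","topend.png")
m=(np.hypot(W[...,0]-.556,W[...,1]+.092)<.02)&(W[...,2]>.14)&(W[...,2]<.18); P=W[m]
q=least_squares(lambda q:np.linalg.norm(P-q,axis=1)-.018,[.556,-.092,.158],loss="soft_l1",f_scale=.002).x; print("ball",len(P),q)
crop(c,130,330,80,280,3,"s21.png")
E
```

```text
clock: 23.1
position: [0.497, -0.0813, 0.1563]
tool_rot: [-1.069, 1.293, 1.068]
ft_force: [0.5, -0.6, -2.4]
finger_gap: 0.427
ball 116 [ 0.55796174 -0.09214687  0.15971141]
```

View pics/s21.png

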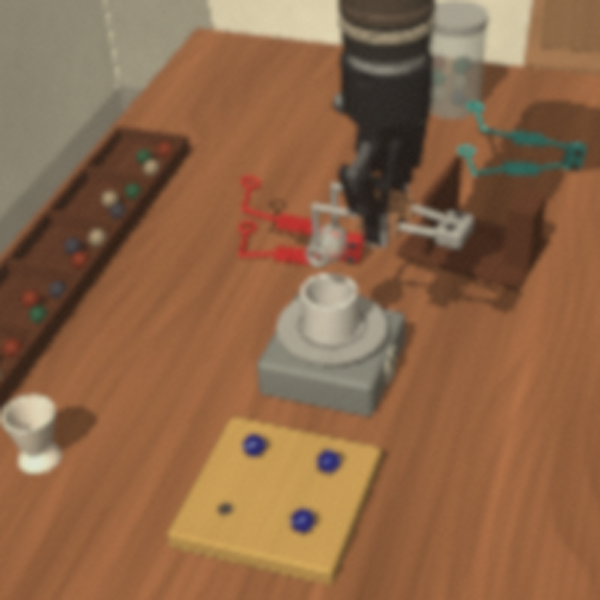

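The picture shows the shooter held in the tongs above the cup at crop (327,240), directly over the rim at (330,293). All three marbles are still in their dimples, one dimple is empty, the egg cup hasn't moved, and the cup is upright on the pan. I'll hand it in.

```bash
python3 -c "
from station import manip
print(manip.job_done()); s=manip.state(); print(s['clock'],s['position'],s['finger_gap'])"
```

```text
the job is handed in; nothing more can be done
None
the job is handed in; nothing more can be done
```

The job is handed in at about 23 s, with the shooter held still in the tongs over the mouth of the cup. I moved the pewter cup from the turntable to the middle of the pan and let it go. Then I took the steel cork-plated tongs from their stand and picked the shooter out of the tray with their jaws only.

**Last checks**
- **Shooter:** its centre is at about (0.558, -0.092, 0.160) m, within about 2 mm of the cup's axis. That puts it about 37 mm clear of the rim.
- **Grip:** the finger opening held steady at 0.42–0.43 through the whole carry.
- **Cup and pan:** the cup is upright and the pan is at 59 mm, about 5 mm down as expected.
- **Left alone:** the three small marbles are in their dimples and the egg cup is where it stood.

**What disagreed**
- **Fingertips:** they turned out to sit about 40 mm behind the reported tool point, so I set the heights from the pictures and force readings.
- **Cameras:** they differed by about 6 mm in x; the side camera matched the robot, so I used that one.
- **Not confirmed from above:** the arm blocked the top camera's view of the final pose, so only the side camera shows it. The state reading after hand-in was refused, so I have no measurement from the second after it.

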